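Rake the sweets tray out to its stops

TASK

The shallow tray of sweets has been pushed back under the low shelf. Take the tray rake by its wooden handle, hook its blade behind the tray's front rim and draw the tray gently out along its rails until it bears firmly on both stops: find them by feel, press the tray on them with about 10 N for a moment, never more than 22 N. Then unhook the rake and stand it upright on the worktop beside the rails, leaving everything else where it stands; only the rake may touch the tray.

Things in the scene. Friction and masses are not known exactly. Their poses are not given: they have to be found in the camera images.
- rake: Steel tray rake, 0.25 kg, standing on foot and blade. Origin: under the foot, below the handle; x: along the bar to the blade; z up. Upright wooden handle 26 (x) x 22 (y) mm, 6 to 72 mm up (grip across y about 42 mm up, from above), foot 40 x 30 mm. Bar 12 mm wide, 22 to 30 mm up. Blade: plate at x = 180 mm, 4 mm thick, 44 mm wide, 0 to 30 mm up, so it hangs 22 mm below the bar.
- rake_blade (a point): Middle of the lower edge of the rake's blade (180 mm ahead of the rake's origin, at the height of its underside); axes as the rake's.
- dock: Fixed steel rails on the worktop with a low white shelf over their rear. Origin: on the worktop, on the centre line; x: along the rails away from the robot; z up. Rails 22 mm high, x -53 to 302 mm, inner faces 116 mm apart; cross bar at the rear. Shelf: x 55 to 300, 170 mm wide, underside 105, top 115, side lips 131 mm up; legs at y +-75, x 75 and 285 mm. Carries the two stops (see feeler).
- feeler (a joint): Sprung steel feeler pin (8 mm thick, under 1 N) in the right stop, in m: 0 = out, 0.004 = pressed flush by a tray on the stops. The stops: two rigid dark lugs, one on each rail (24 mm wide, y +-46 mm, 22 mm high, clamp screws up to 33 mm), 68 mm apart; clamped level with each other, faces anywhere from x = -30 to 0 mm in the dock's frame: not measured, so find them by feel.
- tray: Open aluminium tray 135 (x) x 110 (y) x 30 mm high, 0.35 to 0.65 kg, walls 4 mm, on the worktop, 3 mm play to each rail. Origin: middle of the lower front edge; x points from the front wall (x 0 to 4 mm) to the rear. A black mould of sweets lies loose in its rear; the tray floor is free from x 4 to 45 mm. It starts at x 70 to 100 mm in the dock's frame. Dragging it takes some 2 to 5 N.
- cream_tub: Bystander: closed round cream-coloured tub, 70 mm wide, 51 mm high, on the worktop right of the rails; origin: centre of its underside.
- wood_stamp: Bystander: turned wooden stamp, 38 mm wide, 55 mm high, on the worktop left of the shelf; origin: centre of its underside.
- jar_amber: Bystander: dark-capped jar, 38 mm wide, 60 mm high, standing on the shelf; origin: centre of its underside.

How it is judged:
By the outcome, as a careful person would: the job done as asked, in the order asked, and still so for the second after the job is handed in, with the robot touching nothing.
It also fails if it takes over 67 s, if anything falls off the work surface, if the arm or the gripper's body presses on something with over 40 N, if the wrist force passes 120 N, or if a joint passes its speed limit or range.

ROBOT

A 7-joint arm with a two-finger parallel gripper is mounted at the origin on a cart in front of the work surface, level with it; the furniture and walls round the work are solid. World frame = base frame: x ahead of the robot, y to its left, z up, the work surface at z = 0. Lengths are in m, angles in rad, forces in N, time in s.
With the tool pointing down it reaches from about 0.425 to 0.8 m from the base axis. Payload 8.3 kg.
Tool frame: the origin (TCP) lies at the very end of the fingers, on their centre line; the grasp point (between the pads) lies 19 mm behind it; y points along the fingers, z is the direction in which the jaws open and shut, and the axes are right-handed (so a half turn about y gives the same grasp; the last joint's range is limited). The gripper opens to 85 mm and grips with 20 to 120 N. Pads are 22 mm wide; open, the fingers measure 114 mm over their backs; the gripper's body (76 mm by 85 mm) begins 54 mm behind the grasp point. The pads swing forward as they close: fully open they stand 13 mm farther back than shut.
Start: joints at [-1.189, 0.383, 0.016, 1.37, -0.006, 1.388, -0.046], TCP at [0.269, 0.564, 0.193] pointing down, gripper open.
Joint ranges: [-2.95, 2.95], [-0.25, 2.06], [-1.52, 1.56], [0.18, 2.33], [-1.44, 4.58], [0.02, 2.06], [-3.01, 3.01]. Speed limits (rad/s): [2.39, 2.39, 3.01, 3.01, 3.14, 3.14, 3.14].

INTERFACE

Orientations are given as a unit quaternion [x, y, z, w].
In Python, from plant import state, get_image, calibration, hand_in gives the robot as it stands. The module is installed in compiled form; this text tells all that it offers.
- The arm moves only by the tool jog_arm, never from a script. Its argument "increments" is a list of rows, each a list of 3 entries, a list of its own where there are three numbers: the finger opening in m, from 0 to 0.0854, then the shift along the world's x, y, z in m, then the turn, a rotation vector about the world's x, y, z in degrees. A call has 1 to 8 rows; each row is the pose to reach, as a shift and turn from the pose commanded when the call began; what a row does not reach only later rows make up. A row lasts 1/10 s, in which the tool goes at most 50 mm and 8.59 degrees, less where a joint would pass 70% of its speed; a pose out of reach is approached as far as the arm can. A call with a gripper value outside its range is refused whole. The fingers move at their own pace and stop on an object; "grip_force" is the grip in N (left out, the last holds). Time passes only in rows, so rows that repeat a pose let the fingers close. It gives the time, the measured TCP pose, the force and the opening at its end, in the units of the state.
- state(): the state, without advancing time (a new reading comes with each control period).
- get_image(name): name is "side" or "top"; returns (picture, depth): 480x640x3 uint8, red, green, blue; 480x640 float32, m along the optical axis (not along the pixel's ray), 0 where there is no reading.
- calibration(name): a dict with "fx", "fy", "cx", "cy" (pixels), "dist" ([k1, k2, p1, p2, k3] as OpenCV has them; the pictures are not rectified), "rvec" (rotation vector, rad) and "tvec" (3), from world to camera coordinates, as OpenCV has them. Camera axes: x right, y down, z forward; pixel columns grow to the right and rows downward; lengths in m; the calibration is good to about 2 mm. A picture is of the moment at which its call begins. calibration takes no time and is no camera call.
- hand_in(): hands the job in, once; it reports no verdict.
The state is a dict: "time_s": time; "joints": joint angles; "qd": joint speeds; "joint_efforts": joint torques, N m; "ee_pos": TCP position; "tool_rot": TCP orientation; "wrist_force": force on the tool from outside, world axes, zero at the start; "wrist_torque": the same for the moment, N m; "gripper_width": finger opening in m.
Only numpy, scipy, OpenCV 4.12 (cv2) and the standard library are available. Lean on these libraries where they do the work, as an engineer would, in place of code of your own. Each camera call takes 0.05 s, during which the arm holds its last target.

## Working session

There is one attempt and no reset: what is moved stays moved. The work goes in short steps, Python scripts to look and compute and a tool call to move; the robot and the scene stay as the last step left them, time stands still between calls to the robot, and variables do not carry over. Pictures are saved under pics/ and viewed, and the job is handed in when it is done.

Besides the shell and the picture viewer there is one more tool, called after "Call:" as a command line: name --argument value ..., lists and objects as JSON in quotes. jog_arm: Moves the arm, as the interface text tells. Its arguments: {"type":"object","properties":{"increments":{"type":"array","items":{"type":"array"}},"grip_force":{"type":"number"}},"required":["increments"]}

```bash
mkdir -p pics; ls; cat > h.py <<'E'
import numpy as np, cv2
from plant import state, get_image, calibration, hand_in
def snap(n,f):
    im,d=get_image(n); cv2.imwrite(f'pics/{f}.png',im[:,:,::-1]); np.save(f'pics/{f}.npy',d); return im,d
def cal(n):
    c=calibration(n); K=np.array([[c['fx'],0,c['cx']],[0,c['fy'],c['cy']],[0,0,1.]]); R=cv2.Rodrigues(np.array(c['rvec'],float))[0]
    return K,np.array(c['dist'],float),R,np.array(c['tvec'],float).ravel()
def ray(n,u,v):
    K,D,R,t=cal(n); p=cv2.undistortPoints(np.array([[[u,v]]],float),K,D)[0,0]
    return R.T@np.array([p[0],p[1],1]), -R.T@t
def atz(n,u,v,z):
    d,o=ray(n,u,v); s=(z-o[2])/d[2]; return o+s*d
def atd(n,u,v,dep):
    d,o=ray(n,u,v); return o+dep*d
def proj(n,P):
    K,D,R,t=cal(n); return cv2.projectPoints(np.array(P,float).reshape(-1,1,3),cv2.Rodrigues(R)[0],t,K,D)[0].reshape(-1,2)
def crop(f,x0,y0,x1,y1,s,o):
    im=cv2.imread(f'pics/{f}.png')[y0:y1,x0:x1]; cv2.imwrite(f'pics/{o}.png',cv2.resize(im,None,fx=s,fy=s,interpolation=cv2.INTER_CUBIC))
E
python3 - <<'E'
from h import *
print(state())
snap('top','t0'); snap('side','s0')
for n in('top','side'): K,D,R,t=cal(n); print(n,K[0,0],D,-R.T@t,R[2])
E
```

```text
pics
{'time_s': 0.0, 'joints': array([-1.1889018 ,  0.3842438 ,  0.01636663,  1.37117307, -0.00629522,
        1.38818553, -0.04651048]), 'qd': array([ 0.00030781,  0.00038345, -0.00113086, -0.0001815 ,  0.00153831,
        0.000541  ,  0.00051054]), 'joint_efforts': array([-7.56386817e-04, -6.27619600e+01,  8.43907725e-01, -3.71809208e+01,
        1.64315023e-02,  1.46752317e-02,  1.11623316e-05]), 'ee_pos': array([0.26863678, 0.56367751, 0.19156679]), 'tool_rot': array([ 0.69037508, -0.15608421,  0.15580462, -0.68901734]), 'wrist_force': array([-0.33199723,  0.87295661,  0.13319825]), 'wrist_torque': array([0.01982089, 0.01222322, 0.01591033]), 'gripper_width': 0.08517458729881117}
top 460.3462272763476 [-0.0971098  0.         0.         0.         0.       ] [ 0.46513629 -0.08890215  1.26739743] [ 0.11645696 -0.02467046 -0.99288929]
side 499.0174737986145 [-0.06047178  0.          0.          0.          0.        ] [0.59167682 0.7964673  0.53662777] [ 0.04215593 -0.8959178  -0.44221507]
```

View pics/t0.png

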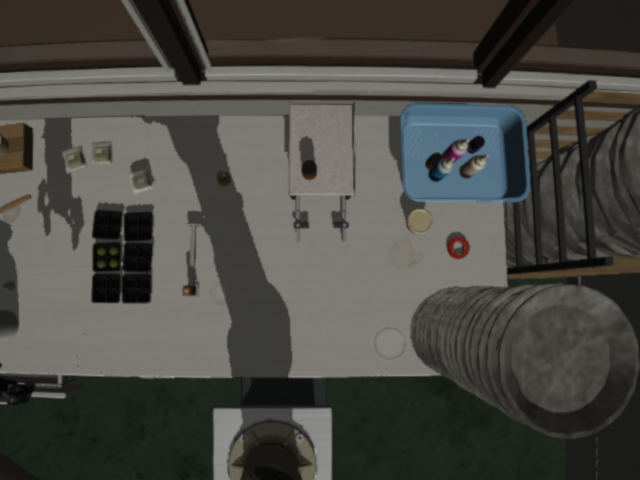

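View pics/s0.png

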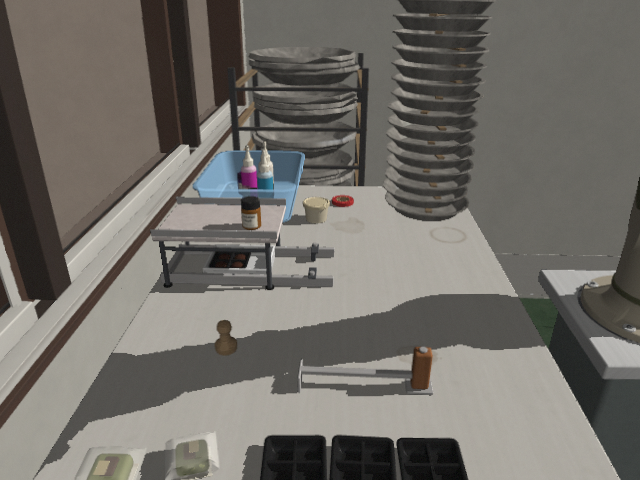

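```bash
python3 - <<'E'
from h import *
crop('t0',170,190,220,310,6,'t0a'); crop('t0',270,90,370,260,4,'t0b')
crop('s0',140,190,360,300,3.6,'s0b'); crop('s0',280,330,450,410,4.5,'s0a')
E
```

```text
(no output)
```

View pics/t0a.png

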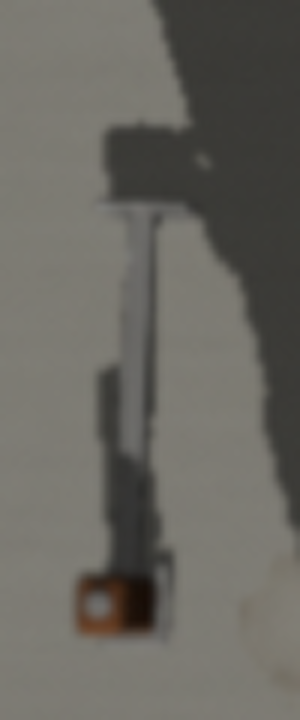

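View pics/t0b.png

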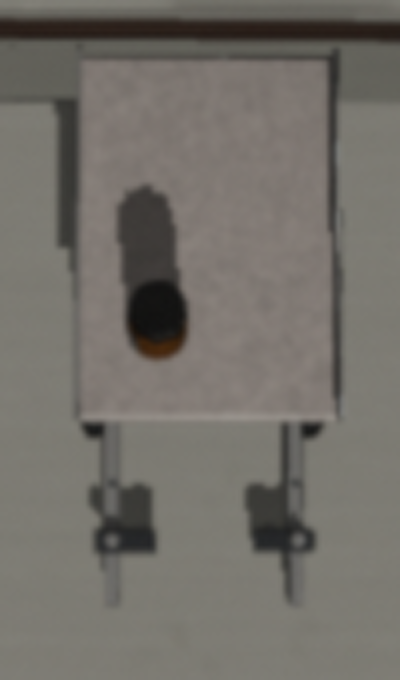

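View pics/s0b.png

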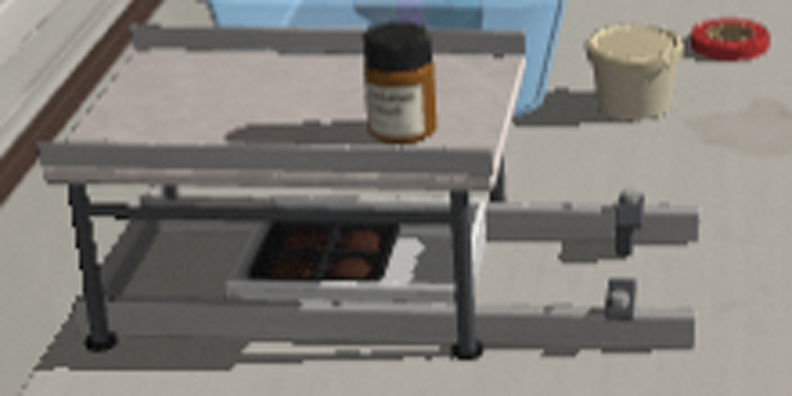

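View pics/s0a.png

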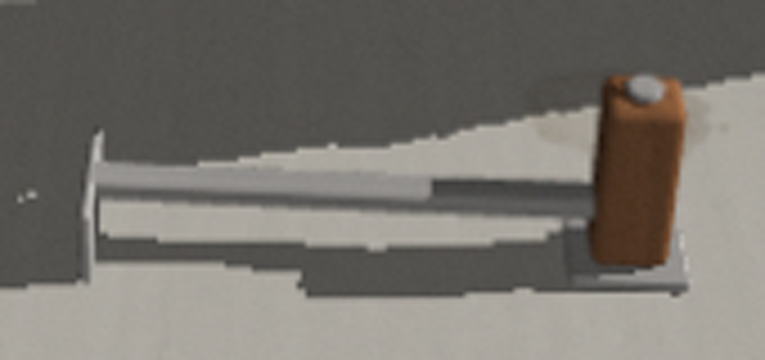

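```bash
python3 - <<'E'
from h import *
def T(cx,cy,z,n='',): 
    print(n,atz('top',270+cx/4,90+cy/4,z).round(4))
def S(cx,cy,z,n=''): print(n,atz('side',140+cx/3.6,190+cy/3.6,z).round(4))
print('TOP')
T(112,606,.022,'Lrail end');T(297,606,.022,'Rrail end')
T(78,417,.115,'shelf FL');T(338,419,.115,'shelf FR'); T(78,417,.131,'lip FL');T(338,419,.131,'lip FR');T(335,52,.131,'lip RR');T(80,57,.131,'lip RL')
T(125,540,.022,'L lug mid');T(283,541,.022,'R lug'); T(112,540,.033,'Lscrew');T(298,540,.033,'Rscrew')
T(104,440,.022,'L rail outer');T(120,440,.022,'Lrail inner');T(288,440,.022,'Rrail in');T(304,440,.022,'R rail out')
T(157,308,.175,'jar cap')
def R(cx,cy,z,n=''): print(n,atz('top',170+cx/6,190+cy/6,z).round(4))
R(98,604,.073,'screw');R(98,202,.03,'bladeL');R(190,205,.03,'bladeR'); R(78,577,.072,'handle FL');R(78,633,.072,'hRL'); R(124,633,.072,'hRR');R(124,577,.072,'hFR')
R(172,638,.0,'foot RR?');R(172,552,0,'footFR')
print('SIDE')
S(693,313,.022,'L rail end');S(697,208,.022,'R rail end out');S(693,346,0,'L rail end bot')
S(467,350,0,'LF leg');S(100,342,0,'LR leg')
S(620,297,.028,'Lscrew');S(630,195,.033,'R')
S(490,200,.03,'tray front right'); S(228,280,.03,'tray RL');S(455,290,.03,'tray FL')
def Q(cx,cy,z,n=''): print(n,atz('side',280+cx/4.5,330+cy/4.5,z).round(4))
Q(645,85,.073,'screw');Q(98,130,.03,'bladeR');Q(84,205,.03,'bladeL');Q(88,283,0,'blade L bot');Q(685,293,0,'foot RL');Q(567,282,0,'foot FL')
d=np.load('pics/t0.npy'); print(d[440//4+90,30], d[290,186],[atd('top',u,v,d[v,u]).round(4) for u,v in((186,291),(194,250),(298,238),(343,238),(310,185),(322,260))])
E
```

```text
TOP
Lrail end [ 0.5969 -0.0717  0.022 ]
Rrail end [ 0.5966 -0.1976  0.022 ]
shelf FL [ 0.7082 -0.0513  0.115 ]
shelf FR [ 0.7069 -0.2174  0.115 ]
lip FL [ 0.7048 -0.0519  0.131 ]
lip FR [ 0.7035 -0.2156  0.131 ]
lip RR [ 0.9474 -0.2181  0.131 ]
lip RL [ 0.943  -0.0523  0.131 ]
L lug mid [ 0.6422 -0.0806  0.022 ]
R lug [ 0.6413 -0.1886  0.022 ]
Lscrew [ 0.6406 -0.0718  0.033 ]
Rscrew [ 0.6404 -0.1979  0.033 ]
L rail outer [ 0.7116 -0.0662  0.022 ]
Lrail inner [ 0.7116 -0.0772  0.022 ]
Rrail in [ 0.7116 -0.1929  0.022 ]
R rail out [ 0.7116 -0.204   0.022 ]
jar cap [ 0.7632 -0.1012  0.175 ]
screw [0.4644 0.2164 0.073 ]
bladeL [0.6455 0.232  0.03  ]
bladeR [0.644  0.1899 0.03  ]
handle FL [0.476  0.2256 0.072 ]
hRL [0.452  0.2251 0.072 ]
hRR [0.452  0.2051 0.072 ]
hFR [0.476  0.2056 0.072 ]
foot RR? [0.449  0.2008 0.    ]
footFR [0.4881 0.2015 0.    ]
SIDE
L rail end [ 0.6023 -0.0698  0.022 ]
R rail end out [ 0.6023 -0.1975  0.022 ]
L rail end bot [ 0.6021 -0.0704  0.    ]
LF leg [ 0.7291 -0.0604  0.    ]
LR leg [ 0.9398 -0.0589  0.    ]
Lscrew [ 0.6435 -0.0754  0.028 ]
R [ 0.6437 -0.192   0.033 ]
tray front right [ 0.7303 -0.1873  0.03  ]
tray RL [ 0.8679 -0.081   0.03  ]
tray FL [ 0.7366 -0.0757  0.03  ]
screw [0.4654 0.2149 0.073 ]
bladeR [0.6446 0.1929 0.03  ]
bladeL [0.6465 0.2305 0.03  ]
blade L bot [0.6454 0.2348 0.    ]
foot RL [0.4473 0.2316 0.    ]
foot FL [0.486  0.2278 0.    ]
1.2682285 1.1734792 [array([0.4636, 0.2162, 0.0771]), array([0.5736, 0.2092, 0.0298]), array([ 0.6064, -0.0717,  0.0228]), array([ 0.606 , -0.1943,  0.0231]), array([ 0.7323, -0.1037,  0.1146]), array([ 5.477e-01, -1.374e-01,  1.000e-04])]
```

```bash
python3 - <<'E'
from h import *
crop('s0',195,225,295,295,8,'s0c')
from scipy.spatial.transform import Rotation as R
s=state(); print(R.from_quat(s['tool_rot']).as_matrix().round(3))
for n,P in(('tray',[(x,-.135+y,.03) for x in(.73,.735,.74) for y in(.055,0,-.055)]),):
    print(((proj('side',P)-[195,225])*8).round(0))
print(atz('top',223,175,.05))
E
```

```text
[[ 0.903 -0.001  0.43 ]
 [-0.43  -0.002  0.903]
 [ 0.    -1.    -0.002]]
[[599. 356.]
 [626. 254.]
 [651. 160.]
 [580. 356.]
 [608. 253.]
 [633. 160.]
 [560. 356.]
 [589. 253.]
 [615. 159.]]
[0.77546644 0.1310588  0.05      ]
```

View pics/s0c.png

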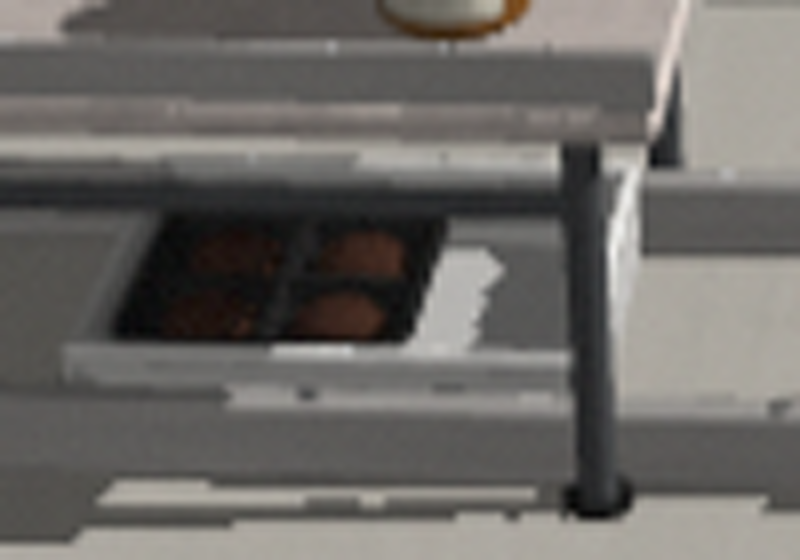

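Call:
jog_arm --increments '[[0.0854, [0.025, -0.044, -0.01], [0, 0, 4]], [0.0854, [0.05, -0.088, -0.02], [0, 0, 8]], [0.0854, [0.074, -0.131, -0.03], [0, 0, 12]], [0.0854, [0.098, -0.174, -0.04], [0, 0, 16]], [0.0854, [0.123, -0.218, -0.05], [0, 0, 20]], [0.0854, [0.147, -0.261, -0.06], [0, 0, 24.1]], [0.0854, [0.172, -0.305, -0.07], [0, 0, 24.1]], [0.0854, [0.196, -0.348, -0.07], [0, 0, 24.1]]]'

```text
time_s: 0.9
ee_pos: [0.4615, 0.2194, 0.1213]
tool_rot: [0.707, -0.009, 0.008, -0.707]
wrist_force: [1.0, 0.4, -0.2]
gripper_width: 0.0852
```

Call:
jog_arm --increments '[[0.0854, [0, 0, 0], [0, 0, 0]], [0.0854, [0, 0, 0], [0, 0, 0]], [0.0854, [0, 0, 0], [0, 0, 0]], [0.0854, [0, 0, 0], [0, 0, 0]]]'

```text
time_s: 1.3
ee_pos: [0.461, 0.2232, 0.1227]
tool_rot: [-0.707, 0.008, -0.007, 0.707]
wrist_force: [-0.4, 0.3, -0.4]
gripper_width: 0.0857
```

```bash
python3 - <<'E'
from h import *
snap('side','s1');snap('top','t1')
from scipy.spatial.transform import Rotation as R
s=state(); print(s['time_s'],s['ee_pos'],s['wrist_force'],R.from_quat(s['tool_rot']).as_matrix().round(4))
E
```

```text
1.4 [0.46119357 0.22291924 0.12269499] [-0.61649605 -0.00648753  0.48792735] [[ 9.998e-01 -2.000e-04  2.160e-02]
 [-2.160e-02  1.000e-04  9.998e-01]
 [-2.000e-04 -1.000e+00  1.000e-04]]
```

```bash
python3 - <<'E'
from h import *
crop('s1',330,200,480,400,3,'s1a'); crop('t1',120,180,270,330,4,'t1a')
E
```

```text
(no output)
```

View pics/s1a.png

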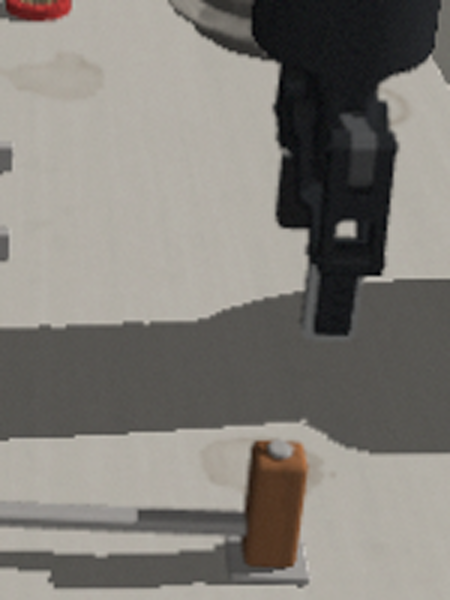

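View pics/t1a.png

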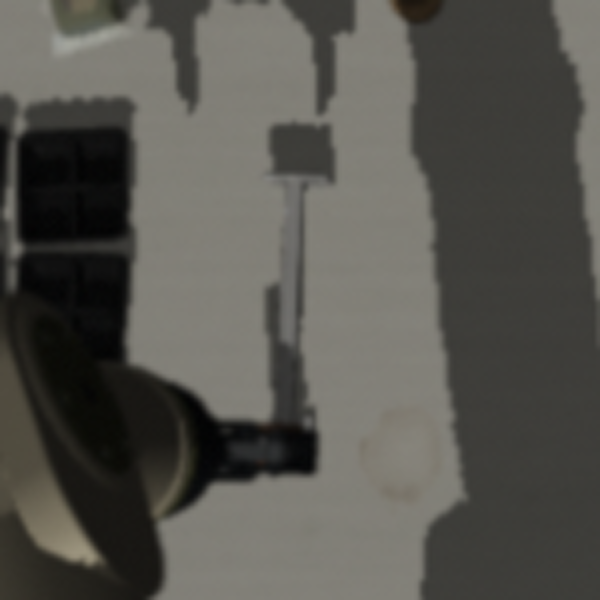

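```bash
python3 - <<'E'
from h import *
p=state()['ee_pos']
for dy in(.043,-.043,.057): print((proj('side',[p+[0,dy,.013]])-[330,200])*3,(proj('top',[p+[0,dy,.013]])-[120,180])*4)
E
```

```text
[[320.05868177 407.2814388 ]] [[159.54390087 447.80409004]]
[[290.84316041 298.31647012]] [[298.44187333 448.08472411]]
[[325.44479874 427.45177391]] [[137.07996602 447.73253577]]
```

```bash
python3 - <<'E'
from h import *
d=np.load('pics/s1.npy')
for cx,cy in((335,325),(335,300),(345,265),(325,325),(290,215),(355,150),(280,450),(270,500)):
    u,v=330+cx//3,200+cy//3; print(cx,cy,d[v,u],atd('side',u,v,d[v,u]).round(3))
d=np.load('pics/t1.npy')
for cx,cy in((300,450),(310,440),(270,450),(230,450)):
    u,v=120+cx//4,180+cy//4; print(cx,cy,d[v,u],atd('top',u,v,d[v,u]).round(3))
E
```

```text
335 325 0.61413443 [0.463 0.278 0.187]
335 300 0.61143446 [0.464 0.275 0.197]
345 265 0.5786219 [0.467 0.297 0.228]
325 325 0.6110743 [0.468 0.28  0.189]
290 215 0.7033993 [0.467 0.18  0.183]
355 150 0.5626502 [0.468 0.292 0.275]
280 450 0.71422005 [0.467 0.221 0.076]
270 500 0.7164277 [0.47  0.23  0.053]
300 450 1.0044184 [0.462 0.152 0.249]
310 440 1.0214041 [0.466 0.152 0.233]
270 450 0.9761444 [0.462 0.163 0.278]
230 450 0.9780325 [0.462 0.185 0.275]
```

```bash
python3 - <<'E'
from h import *
d=np.load('pics/s1.npy')
P=[]
for v in range(200,330):
  for u in range(400,480):
    if d[v,u]>0:
      p=atd('side',u,v,d[v,u])
      if p[2]>.09 : P.append((*p,u,v))
P=np.array(P); print(P[:,2].min(), P[P[:,2].argsort()[:10]].round(3))
for z in np.arange(.09,.4,.01):
    q=P[(P[:,2]>=z)&(P[:,2]<z+.01)&(P[:,1]>.1)]
    if len(q): print(round(z,2),len(q),q[:,:2].min(0).round(3),q[:,:2].max(0).round(3))
s=state(); print(s)
E
```

```text
Traceback (most recent call last):
  File "h.py", line 14, in atd
    d,o=ray(n,u,v); return o+dep*d
        ~~~^^^^^^^
  File "h.py", line 9, in ray
    K,D,R,t=cal(n); p=cv2.undistortPoints(np.array([[[u,v]]],float),K,D)[0,0]
            ~~~^^^
  File "h.py", line 6, in cal
    c=calibration(n); K=np.array([[c['fx'],0,c['cx']],[0,c['fy'],c['cy']],[0,0,1.]]); R=cv2.Rodrigues(np.array(c['rvec'],float))[0]
ValueError: time passes only in moves, steps and waits
```

View pics/s1.png

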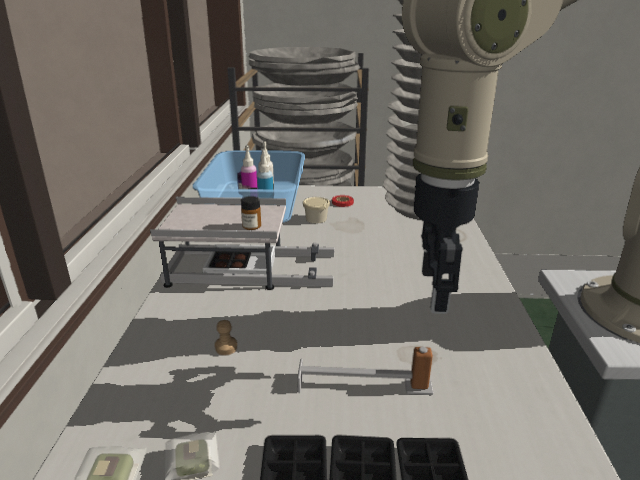

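```bash
python3 - <<'E'
s=open('h.py').read().replace("def cal(n):","import functools\n@functools.lru_cache(None)\ndef cal(n):")
open('h.py','w').write(s)
E
python3 - <<'E'
from h import *
d=np.load('pics/s1.npy')
P=[]
for v in range(180,330):
  for u in range(400,480):
    if d[v,u]>0:
      p=atd('side',u,v,d[v,u])
      if p[2]>.09 : P.append((*p,u,v))
P=np.array(P); P=P[P[:,1]>.1]
for z in np.arange(.09,.4,.01):
    q=P[(P[:,2]>=z)&(P[:,2]<z+.01)]
    if len(q): print(round(z,2),len(q),q[:,:2].min(0).round(3),q[:,:2].max(0).round(3))
s=state(); print({k:v for k,v in s.items()})
E
```

```text
0.17 61 [0.454 0.176] [0.475 0.274]
0.18 172 [0.453 0.173] [0.475 0.281]
0.19 152 [0.453 0.177] [0.474 0.281]
0.2 170 [0.453 0.172] [0.474 0.281]
0.21 62 [0.458 0.17 ] [0.477 0.281]
0.22 216 [0.452 0.149] [0.477 0.298]
0.23 244 [0.453 0.148] [0.48  0.298]
0.24 240 [0.452 0.151] [0.48  0.297]
0.25 305 [0.452 0.157] [0.482 0.295]
0.26 399 [0.444 0.192] [0.482 0.294]
0.27 434 [0.445 0.209] [0.482 0.293]
0.28 180 [0.452 0.237] [0.485 0.288]
0.29 412 [0.428 0.217] [0.5   0.262]
0.3 485 [0.428 0.22 ] [0.5   0.262]
0.31 488 [0.427 0.218] [0.5   0.263]
0.32 547 [0.427 0.218] [0.5   0.262]
0.33 582 [0.426 0.221] [0.5  0.26]
0.34 175 [0.436 0.239] [0.488 0.256]
{'time_s': 1.4, 'joints': array([-0.67151762,  0.18753602,  0.18045515,  1.78530544, -0.03653471,
        1.17212096,  1.06922301]), 'qd': array([ 0.00247226,  0.00098037,  0.0065354 , -0.00092702, -0.00025955,
        0.00044617,  0.00240386]), 'joint_efforts': array([ 1.30348401e-01, -4.66726649e+01,  1.57792825e+00, -3.48269498e+01,
        1.57819712e-02,  4.42604694e-03, -8.63196241e-03]), 'ee_pos': array([0.46119357, 0.22291924, 0.12269499]), 'tool_rot': array([-0.70702992,  0.00772117, -0.00755672,  0.7071011 ]), 'wrist_force': array([-0.61649605, -0.00648753,  0.48792735]), 'wrist_torque': array([0.05439908, 0.04972751, 0.00169927]), 'gripper_width': 0.08568546211785397}
```

```bash
python3 - <<'E'
from h import *
a=atz('top',170+105/6,190+127/6,0); b=atz('top',170+98/6,190+202/6,.03); print('blade L sh',a,b,(a-b)[:2]/.03)
# jar cap shadow on shelf
a=atz('top',270+147/4,90+187/4,.115);b=atz('top',270+157/4,90+285/4,.175);print('jar',a,b,(a-b)[:2]/.06)
for c in((190,110),(325,112)): print(atz('top',120+c[0]/4,180+c[1]/4,0))
d=np.load('pics/t0.npy')
for u,v in((5,392),(15,388),(30,385),(50,383),(60,395),(20,395)): print(u,v,d[v,u],atd('top',u,v,d[v,u]).round(3))
print(proj('top',[(.269,.564,.193)]))
E
```

```text
blade L sh [0.68514748 0.23750632 0.        ] [0.64549805 0.23196288 0.03      ] [1.32164759 0.18478137]
jar [ 0.8605703  -0.09565293  0.115     ] [ 0.77767597 -0.10126664  0.175     ] [1.38157226 0.09356185]
[0.69580946 0.29443376 0.        ]
[0.69396775 0.19904562 0.        ]
5 392 0.87890506 [0.256 0.523 0.342]
15 388 0.9189775 [0.256 0.527 0.302]
30 385 0.9595517 [0.255 0.517 0.261]
50 383 1.3053005 [ 0.188  0.67  -0.099]
60 395 1.2680149 [ 0.162  0.619 -0.063]
20 395 0.89232856 [0.248 0.498 0.329]
[[ 27.8542683  372.80408583]]
```

Call:
jog_arm --increments '[[0.0854, [0.003, -0.009, -0.02], [0, 0, 0]], [0.0854, [0.003, -0.009, -0.04], [0, 0, 0]], [0.0854, [0.003, -0.009, -0.05], [0, 0, 0]], [0.0854, [0.003, -0.009, -0.05], [0, 0, 0]], [0.0854, [0.003, -0.009, -0.05], [0, 0, 0]]]'

```text
time_s: 1.9
ee_pos: [0.4649, 0.2132, 0.0732]
tool_rot: [-0.707, 0.008, -0.008, 0.707]
wrist_force: [-0.0, -0.1, 1.1]
gripper_width: 0.0854
```

```bash
python3 - <<'E'
from h import *
snap('side','s2');snap('top','t2')
s=state(); print(s['time_s'],s['ee_pos'],s['wrist_force'])
d=np.load('pics/s2.npy')
P=[]
for v in range(180,400):
  for u in range(395,480):
    if d[v,u]>0:
      p=atd('side',u,v,d[v,u])
      if p[2]>.085 : P.append((*p,u,v))
P=np.array(P); P=P[P[:,1]>.1]
for z in np.arange(.08,.25,.01):
    q=P[(P[:,2]>=z)&(P[:,2]<z+.01)]
    if len(q): print(round(z,2),len(q),q[:,:2].min(0).round(3),q[:,:2].max(0).round(3))
crop('s2',300,200,480,400,3,'s2a')
crop('t2',120,180,270,330,4,'t2a')
E
```

```text
2.0 [0.46541357 0.21327248 0.07374584] [0.52693992 0.26831281 0.48820529]
0.12 45 [0.458 0.168] [0.478 0.263]
0.13 131 [0.457 0.163] [0.479 0.271]
0.14 140 [0.457 0.162] [0.479 0.271]
0.15 125 [0.457 0.166] [0.479 0.271]
0.16 35 [0.464 0.159] [0.48  0.271]
0.17 174 [0.456 0.145] [0.481 0.289]
0.18 217 [0.457 0.14 ] [0.484 0.288]
0.19 194 [0.457 0.177] [0.484 0.286]
0.2 257 [0.456 0.196] [0.486 0.286]
0.21 361 [0.448 0.191] [0.486 0.285]
0.22 384 [0.448 0.199] [0.485 0.283]
0.23 175 [0.457 0.235] [0.48 0.28]
0.24 349 [0.431 0.211] [0.504 0.252]
```

View pics/s2a.png

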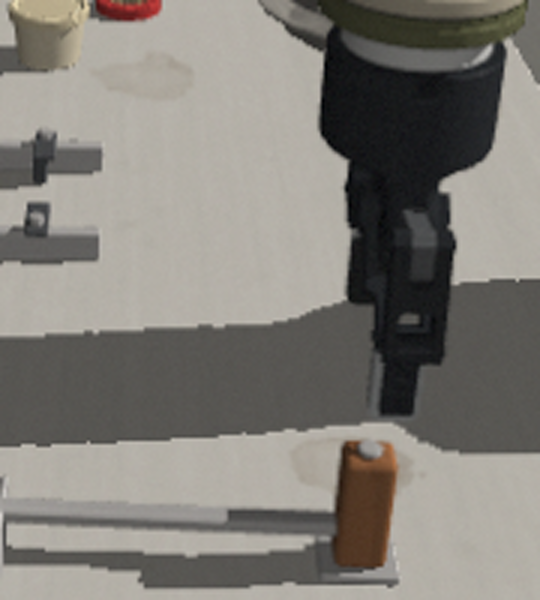

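View pics/t2a.png

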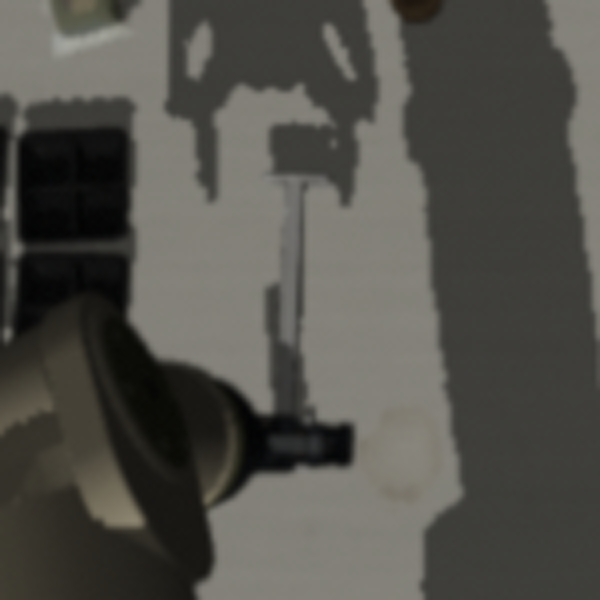

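Call:
jog_arm --increments '[[0.0, [-0.002, 0.001, 0.02], [0, 0, 0]], [0.0, [-0.002, 0.001, 0.02], [0, 0, 0]], [0.0, [-0.002, 0.001, 0.02], [0, 0, 0]], [0.0, [-0.002, 0.001, 0.02], [0, 0, 0]], [0.0, [-0.002, 0.001, 0.02], [0, 0, 0]], [0.0, [-0.002, 0.001, 0.02], [0, 0, 0]], [0.0, [-0.002, 0.001, 0.02], [0, 0, 0]], [0.0, [-0.002, 0.001, 0.02], [0, 0, 0]]]' --grip_force 20

```text
time_s: 2.8
ee_pos: [0.4628, 0.2136, 0.0926]
tool_rot: [0.707, -0.009, 0.008, -0.707]
wrist_force: [-0.2, 0.2, -0.2]
gripper_width: 0.0003
```

```bash
python3 - <<'E'
from h import *
snap('side','s3')
s=state(); print(s['time_s'],s['ee_pos'],s['wrist_force'],s['gripper_width'])
d=np.load('pics/s3.npy')
P=[]
for v in range(180,400):
  for u in range(395,480):
    if d[v,u]>0:
      p=atd('side',u,v,d[v,u])
      if p[2]>.085 : P.append((*p,u,v))
P=np.array(P); P=P[P[:,1]>.1]
for z in np.arange(.08,.25,.01):
    q=P[(P[:,2]>=z)&(P[:,2]<z+.01)]
    if len(q): print(round(z,2),len(q),q[:,:2].min(0).round(3),q[:,:2].max(0).round(3))
crop('s3',300,200,480,400,3,'s3a')
E
```

```text
2.85 [0.46279129 0.21355014 0.09258345] [ 0.50293739 -0.6685811   0.03616295] -0.0005154778390536808
0.13 53 [0.454 0.213] [0.475 0.225]
0.14 93 [0.454 0.206] [0.475 0.228]
0.15 102 [0.455 0.211] [0.475 0.228]
0.16 76 [0.454 0.207] [0.475 0.229]
0.17 40 [0.455 0.191] [0.478 0.244]
0.18 111 [0.454 0.186] [0.478 0.252]
0.19 96 [0.454 0.206] [0.481 0.261]
0.2 172 [0.449 0.199] [0.481 0.268]
0.21 213 [0.448 0.195] [0.482 0.275]
0.22 325 [0.446 0.16 ] [0.484 0.276]
0.23 329 [0.446 0.196] [0.484 0.266]
0.24 178 [0.449 0.2  ] [0.483 0.256]
```

View pics/s3a.png

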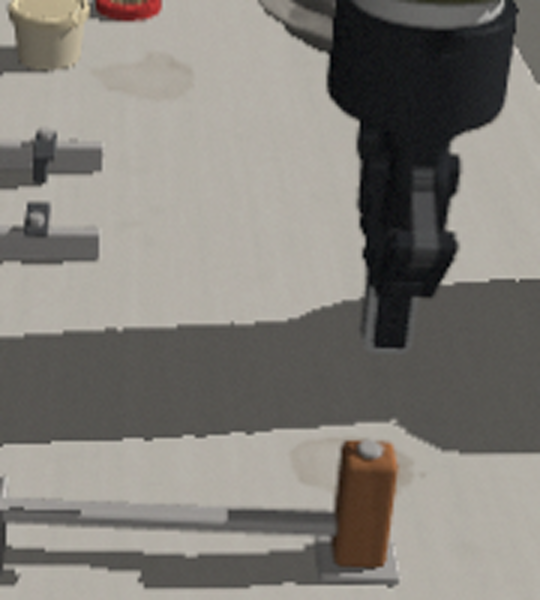

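Call:
jog_arm --increments '[[0.0854, [0.001, 0.0, 0], [0, 0, 0]], [0.0854, [0.001, 0, 0], [0, 0, 0]], [0.0854, [0.001, 0, 0], [0, 0, 0]], [0.0854, [0.001, 0, 0], [0, 0, 0]], [0.0854, [0.001, 0, -0.01], [0, 0, 0]], [0.0854, [0.001, 0, -0.03], [0, 0, 0]], [0.0854, [0.001, 0, -0.04], [0, 0, 0]], [0.0854, [0.001, 0, -0.05], [0, 0, 0]]]'

```text
time_s: 3.65
ee_pos: [0.4634, 0.2134, 0.0416]
tool_rot: [0.707, -0.009, 0.008, -0.707]
wrist_force: [-0.1, -0.1, 0.0]
gripper_width: 0.0856
```

Call:
jog_arm --increments '[[0.0854, [0, 0, -0.005], [0, 0, 0]], [0.0854, [0, 0, -0.01], [0, 0, 0]], [0.0854, [0, 0, -0.015], [0, 0, 0]], [0.0854, [0, 0, -0.02], [0, 0, 0]], [0.0854, [0, 0, -0.02], [0, 0, 0]]]'

```text
time_s: 4.15
ee_pos: [0.4635, 0.2135, 0.0222]
tool_rot: [0.707, -0.009, 0.008, -0.707]
wrist_force: [0.4, 1.0, 0.3]
gripper_width: 0.0854
```

```bash
python3 - <<'E'
from h import *
snap('side','s4')
s=state(); print(s['time_s'],s['ee_pos'],s['wrist_force'],s['gripper_width'])
crop('s4',300,200,480,400,3,'s4a')
E
```

```text
4.2 [0.46369837 0.21353016 0.0225533 ] [ 0.06343937  0.03525236 -0.11630949] 0.08546104958870333
```

View pics/s4a.png

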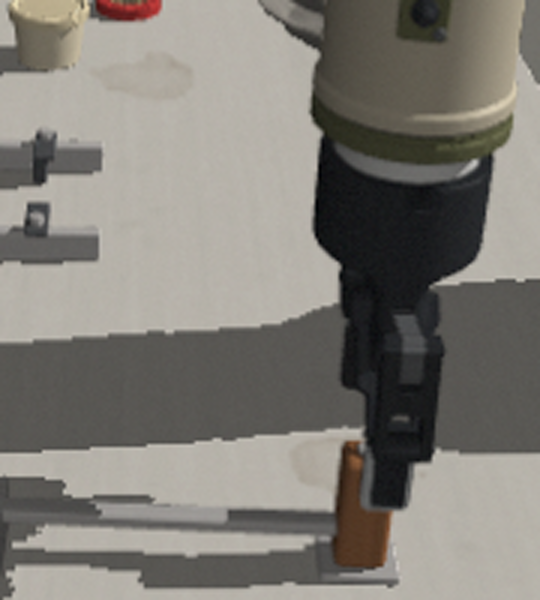

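Call:
jog_arm --increments '[[0.0854, [0.001, 0, -0.005], [0, 0, 0]], [0.0854, [0.001, 0, -0.01], [0, 0, 0]], [0.0854, [0.001, 0, -0.015], [0, 0, 0]], [0.0854, [0.001, 0, -0.02], [0, 0, 0]], [0.0854, [0.001, 0, -0.02], [0, 0, 0]]]'

```text
time_s: 4.7
ee_pos: [0.4642, 0.2133, 0.0018]
tool_rot: [0.707, -0.009, 0.008, -0.707]
wrist_force: [-0.1, -0.7, -0.2]
gripper_width: 0.0856
```

Call:
jog_arm --increments '[[0.0854, [0, 0, -0.004], [0, 0, 0]], [0.0854, [0, 0, -0.008], [0, 0, 0]], [0.0854, [0, 0, -0.012], [0, 0, 0]], [0.0854, [0, 0, -0.015], [0, 0, 0]], [0.0854, [0, 0, -0.015], [0, 0, 0]]]'

```text
time_s: 5.2
ee_pos: [0.4645, 0.2134, -0.0128]
tool_rot: [0.707, -0.009, 0.008, -0.707]
wrist_force: [-0.8, -0.1, 0.9]
gripper_width: 0.0853
```

```bash
python3 - <<'E'
from h import *
snap('side','s5')
s=state(); print(s['time_s'],s['ee_pos'],s['wrist_force'],s['gripper_width'])
crop('s5',300,200,480,400,3,'s5a')
E
```

```text
5.25 [ 0.46466693  0.21353107 -0.01250425] [-0.05129433 -0.05424805 -1.0910268 ] 0.08523821594152575
```

View pics/s5a.png

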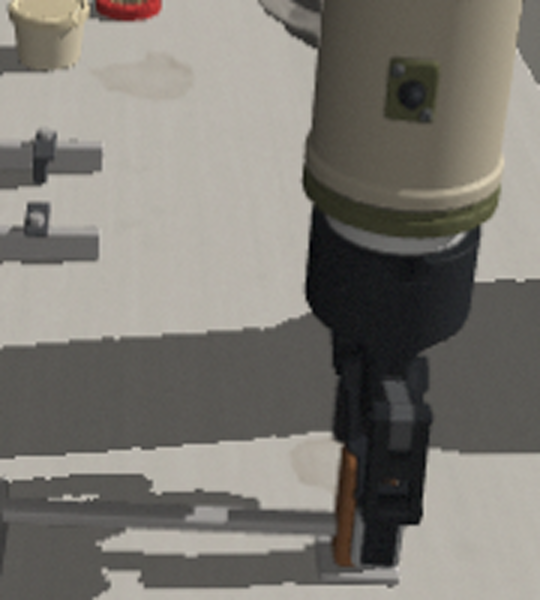

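Call:
jog_arm --increments '[[0.0, [0, 0, 0], [0, 0, 0]], [0.0, [0, 0, 0], [0, 0, 0]], [0.0, [0, 0, 0], [0, 0, 0]], [0.0, [0, 0, 0], [0, 0, 0]], [0.0, [0, 0, 0], [0, 0, 0]], [0.0, [0, 0, 0], [0, 0, 0]], [0.0, [0, 0, 0], [0, 0, 0]]]' --grip_force 80

```text
time_s: 5.95
ee_pos: [0.4652, 0.2142, -0.0119]
tool_rot: [-0.707, 0.008, -0.009, 0.707]
wrist_force: [0.9, 2.3, 3.7]
gripper_width: 0.0212
```

Call:
jog_arm --increments '[[0.0, [0, 0, 0.005], [0, 0, 0]], [0.0, [0, 0, 0.015], [0, 0, 0]], [0.0, [0, 0, 0.025], [0, 0, 0]], [0.0, [0, 0, 0.03], [0, 0, 0]], [0.0, [0, 0, 0.03], [0, 0, 0]]]'

```text
time_s: 6.45
ee_pos: [0.4656, 0.2139, 0.0189]
tool_rot: [-0.707, 0.008, -0.009, 0.707]
wrist_force: [-0.2, 0.2, -1.8]
gripper_width: 0.0212
```

```bash
python3 - <<'E'
from h import *
snap('side','s6')
s=state(); print(s['time_s'],s['ee_pos'],s['wrist_force'],s['gripper_width'])
crop('s6',270,250,470,400,4,'s6a')
E
```

```text
6.5 [0.46519276 0.21375342 0.0183012 ] [ 0.13968018 -0.13358926 -2.1118418 ] 0.02121128001316074
```

View pics/s6a.png

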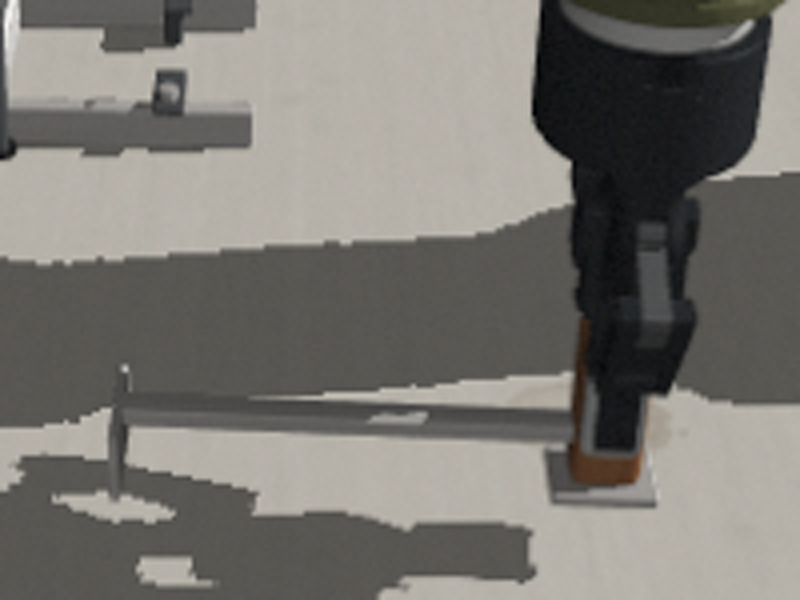

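Call:
jog_arm --increments '[[0.0, [0, -0.005, 0.01], [0, 0, 0.2]], [0.0, [0, -0.02, 0.02], [0, 0, 0.4]], [0.0, [0, -0.045, 0.022], [0, 0, 0.6]], [0.0, [0, -0.075, 0.022], [0, 0, 0.8]], [0.0, [0, -0.105, 0.022], [0, 0, 1]], [0.0, [0, -0.135, 0.022], [0, 0, 1.2]], [0.0, [0, -0.165, 0.022], [0, 0, 1.3]], [0.0, [0, -0.195, 0.022], [0, 0, 1.3]]]'

```text
time_s: 7.3
ee_pos: [0.4646, 0.016, 0.0405]
tool_rot: [-0.707, 0.001, -0.001, 0.707]
wrist_force: [0.6, 0.2, -1.6]
gripper_width: 0.0209
```

Call:
jog_arm --increments '[[0.0, [0, -0.03, 0], [0, 0, 0]], [0.0, [0, -0.06, 0], [0, 0, 0]], [0.0, [0, -0.09, 0], [0, 0, 0]], [0.0, [0, -0.12, 0], [0, 0, 0]], [0.0, [0, -0.14, 0], [0, 0, 0]], [0.0, [0, -0.15, 0], [0, 0, 0]], [0.0, [0, -0.154, 0], [0, 0, 0]], [0.0, [0, -0.154, 0], [0, 0, 0]]]'

```text
time_s: 8.1
ee_pos: [0.4647, -0.1354, 0.0399]
tool_rot: [-0.707, 0.001, -0.001, 0.707]
wrist_force: [-0.6, 0.3, -3.5]
gripper_width: 0.0212
```

```bash
python3 - <<'E'
from h import *
snap('side','s7');snap('top','t7')
s=state(); print(s['time_s'],s['ee_pos'],s['tool_rot'],s['wrist_force'],s['gripper_width'])
crop('s7',180,190,360,310,4.4,'s7a');crop('t7',270,160,370,310,4,'t7a')
E
```

```text
8.2 [ 0.46486251 -0.13421112  0.03973407] [-7.06914312e-01  4.92527330e-05  1.11703905e-04  7.07299187e-01] [-0.17816546  0.21289605 -2.02008225] 0.02116660397494268
```

View pics/s7a.png

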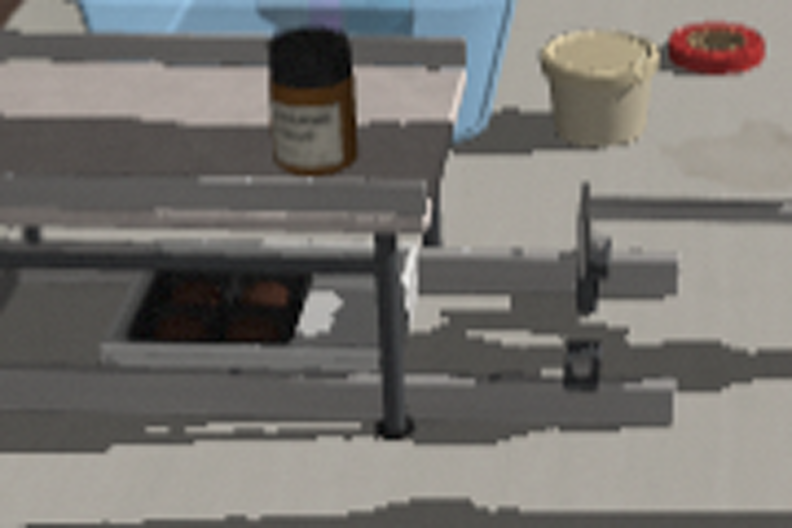

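View pics/t7a.png

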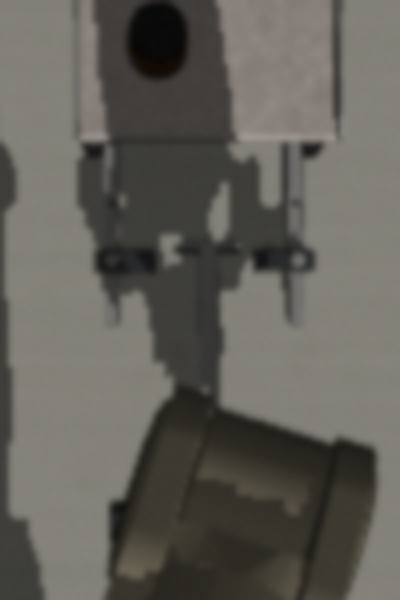

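```bash
python3 - <<'E'
from h import *
for c in((178,248),(240,248)): print(atz('top',270+c[0]/4,160+c[1]/4,.082))
for c in((586,183),(580,235),(580,310)): print(atz('side',180+c[0]/4.4,190+c[1]/4.4,.082), atz('side',180+c[0]/4.4,190+c[1]/4.4,.052))
d=np.load('pics/s7.npy');
for u,v in((312,241),(313,245),(340,237),(355,237),(300+25,236)): print(u,v,atd('side',u,v,d[v,u]))
E
```

```text
[ 0.64147618 -0.11544373  0.082     ]
[ 0.64141462 -0.1558362   0.082     ]
[ 0.64549417 -0.15417184  0.082     ] [ 0.64904547 -0.21690266  0.052     ]
[ 0.64525576 -0.09887368  0.082     ] [ 0.64879133 -0.15795549  0.052     ]
[ 0.64124143 -0.02783669  0.082     ] [ 0.6445121  -0.08223091  0.052     ]
312 241 [ 0.64581644 -0.11507506  0.07930938]
313 245 [ 0.64412834 -0.1205141   0.06737892]
340 237 [ 0.58870472 -0.12914736  0.08273862]
355 237 [ 0.55780634 -0.12932372  0.08330819]
325 236 [ 0.619755   -0.1313258   0.08331695]
```

Call:
jog_arm --increments '[[0.0, [0.01, -0.001, 0], [0, 0, 0]], [0.0, [0.03, -0.001, 0], [0, 0, 0]], [0.0, [0.05, -0.001, 0], [0, 0, 0]], [0.0, [0.07, -0.001, 0], [0, 0, 0]], [0.0, [0.09, -0.001, 0], [0, 0, 0]], [0.0, [0.105, -0.001, 0], [0, 0, 0]], [0.0, [0.112, -0.001, 0], [0, 0, 0]], [0.0, [0.112, -0.001, 0], [0, 0, 0]]]'

```text
time_s: 9.0
ee_pos: [0.5777, -0.1355, 0.0393]
tool_rot: [0.707, 0.0, -0.0, -0.707]
wrist_force: [-0.8, -0.5, -2.9]
gripper_width: 0.0218
```

```bash
python3 - <<'E'
from h import *
snap('side','s8')
s=state(); print(s['time_s'],s['ee_pos'],s['tool_rot'],s['wrist_force'],s['gripper_width'])
crop('s8',180,190,360,310,4.4,'s8a')
E
```

```text
9.05 [ 0.57678532 -0.13591209  0.0392845 ] [ 7.07136144e-01 -5.03011267e-04 -1.46218855e-04 -7.07077223e-01] [-0.50297642 -0.00969098 -2.35983533] 0.0212761567229926
```

View pics/s8a.png

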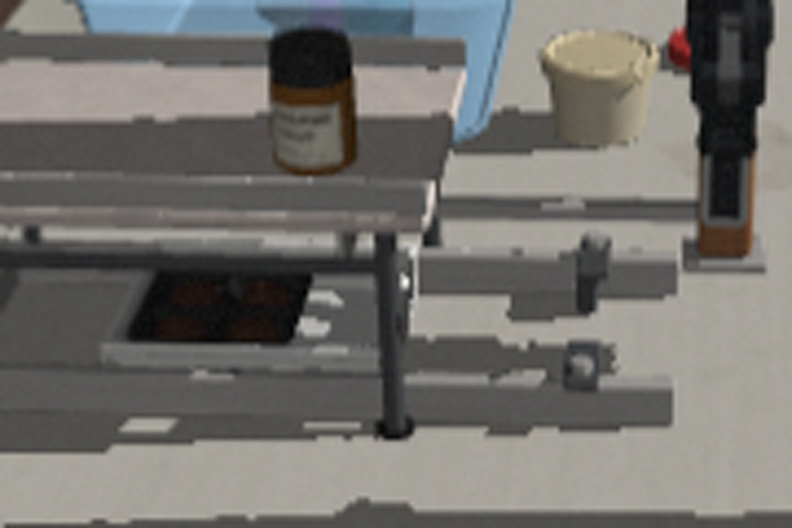

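Call:
jog_arm --increments '[[0.0, [0, 0, -0.006], [0, 0, 0]], [0.0, [0, 0, -0.012], [0, 0, 0]], [0.0, [0, 0, -0.018], [0, 0, 0]], [0.0, [0, 0, -0.024], [0, 0, 0]], [0.0, [0, 0, -0.03], [0, 0, 0]], [0.0, [0, 0, -0.035], [0, 0, 0]], [0.0, [0, 0, -0.039], [0, 0, 0]], [0.0, [0, 0, -0.039], [0, 0, 0]]]'

```text
time_s: 9.85
ee_pos: [0.5764, -0.1363, 0.0]
tool_rot: [-0.707, 0.001, -0.0, 0.707]
wrist_force: [-0.4, 0.1, -2.5]
gripper_width: 0.021
```

```bash
python3 - <<'E'
from h import *
snap('side','s9')
s=state(); print(s['time_s'],s['ee_pos'],s['tool_rot'],s['wrist_force'],s['wrist_torque'])
crop('s9',180,190,360,310,4.4,'s9a')
E
```

```text
9.9 [ 5.76613949e-01 -1.36360847e-01  4.25268369e-04] [ 7.07122486e-01 -7.27418416e-04  2.61767568e-04 -7.07090653e-01] [ 0.74802217  0.51945624 -2.65710523] [ 0.02190051  0.10109068 -0.01951546]
```

View pics/s9a.png

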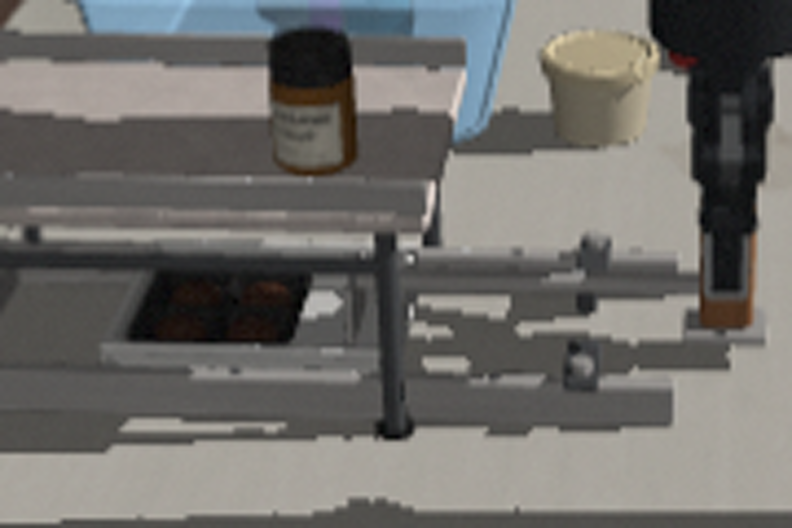

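Call:
jog_arm --increments '[[0.0, [-0.003, 0, 0], [0, 0, 0]], [0.0, [-0.006, 0, 0], [0, 0, 0]], [0.0, [-0.009, 0, 0], [0, 0, 0]], [0.0, [-0.012, 0, 0], [0, 0, 0]], [0.0, [-0.014, 0, 0], [0, 0, 0]], [0.0, [-0.016, 0, 0], [0, 0, 0]], [0.0, [-0.018, 0, 0], [0, 0, 0]], [0.0, [-0.02, 0, 0], [0, 0, 0]]]'

```text
time_s: 10.7
ee_pos: [0.5574, -0.1364, 0.0009]
tool_rot: [0.707, -0.0, 0.001, -0.707]
wrist_force: [2.8, 0.1, -4.5]
gripper_width: 0.0213
```

Call:
jog_arm --increments '[[0.0, [-0.002, 0, 0], [0, 0, 0]], [0.0, [-0.004, 0, 0], [0, 0, 0]], [0.0, [-0.006, 0, 0], [0, 0, 0]], [0.0, [-0.008, 0, 0], [0, 0, 0]], [0.0, [-0.01, 0, 0], [0, 0, 0]], [0.0, [-0.012, 0, 0], [0, 0, 0]]]'

```text
time_s: 11.3
ee_pos: [0.5448, -0.1364, 0.0008]
tool_rot: [0.707, -0.0, 0.001, -0.707]
wrist_force: [3.2, 0.4, -3.0]
gripper_width: 0.0212
```

```bash
python3 - <<'E'
from h import *
snap('side','s10')
s=state(); print(s['time_s'],s['ee_pos'],s['tool_rot'],s['wrist_force'],s['wrist_torque'])
crop('s10',180,190,360,310,4.4,'s10a')
E
```

```text
11.35 [ 0.54446304 -0.13643431  0.0007805 ] [-7.07106193e-01  6.04516152e-04 -5.26059873e-04  7.07106915e-01] [ 2.99005309  0.50304829 -2.94627325] [ 0.03367019 -0.50325444 -0.0215714 ]
```

View pics/s10a.png

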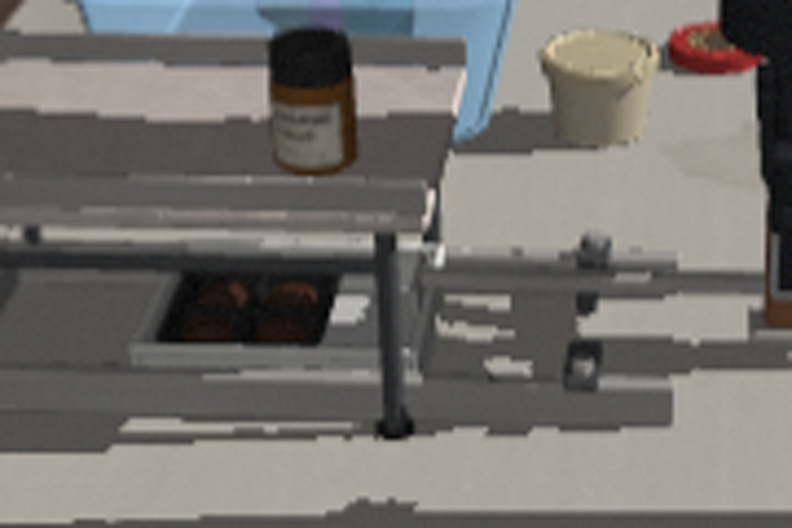

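Call:
jog_arm --increments '[[0.0, [-0.003, 0, 0], [0, 0, 0]], [0.0, [-0.007, 0, 0], [0, 0, 0]], [0.0, [-0.011, 0, 0], [0, 0, 0]], [0.0, [-0.015, 0, 0], [0, 0, 0]], [0.0, [-0.019, 0, 0], [0, 0, 0]], [0.0, [-0.023, 0, 0], [0, 0, 0]], [0.0, [-0.027, 0, 0], [0, 0, 0]], [0.0, [-0.03, 0, 0], [0, 0, 0]]]'

```text
time_s: 12.15
ee_pos: [0.5145, -0.1364, 0.0008]
tool_rot: [0.707, -0.001, 0.001, -0.707]
wrist_force: [3.9, 0.3, -3.4]
gripper_width: 0.0212
```

Call:
jog_arm --increments '[[0.0, [-0.003, 0, 0], [0, 0, 0]], [0.0, [-0.006, 0, 0], [0, 0, 0]], [0.0, [-0.009, 0, 0], [0, 0, 0]], [0.0, [-0.012, 0, 0], [0, 0, 0]], [0.0, [-0.015, 0, 0], [0, 0, 0]], [0.0, [-0.018, 0, 0], [0, 0, 0]], [0.0, [-0.02, 0, 0], [0, 0, 0]], [0.0, [-0.022, 0, 0], [0, 0, 0]]]'

```text
time_s: 12.95
ee_pos: [0.4927, -0.1364, 0.0008]
tool_rot: [0.707, -0.0, 0.001, -0.707]
wrist_force: [4.0, 0.1, -3.5]
gripper_width: 0.021
```

```bash
python3 - <<'E'
from h import *
snap('side','s11');snap('top','t11')
s=state(); print(s['time_s'],s['ee_pos'],s['tool_rot'],s['wrist_force'],s['wrist_torque'])
crop('s11',180,190,360,310,4.4,'s11a'); crop('t11',270,170,370,270,6,'t11a')
E
```

```text
13.05 [ 0.49229592 -0.1364007   0.00066503] [-7.07072085e-01  8.13516411e-04 -3.10602556e-04  7.07140939e-01] [ 1.3529107   0.43950499 -1.68499777] [-0.0287321  -0.27939174  0.00461318]
```

View pics/s11a.png

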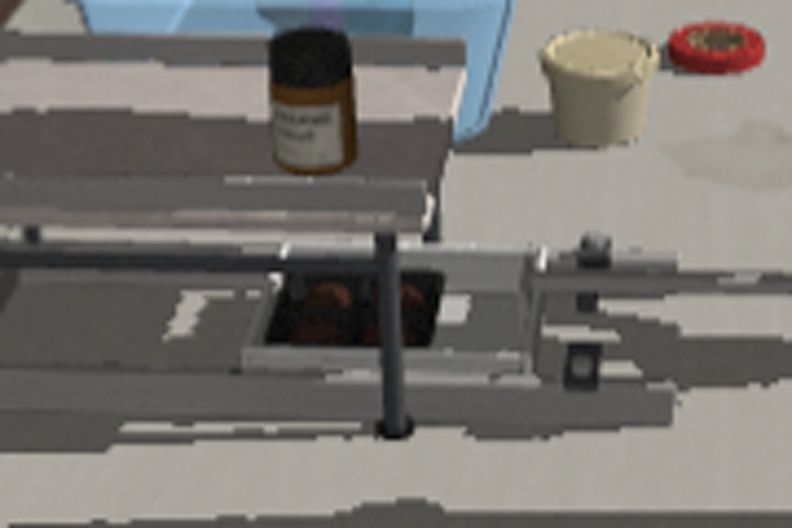

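View pics/t11a.png

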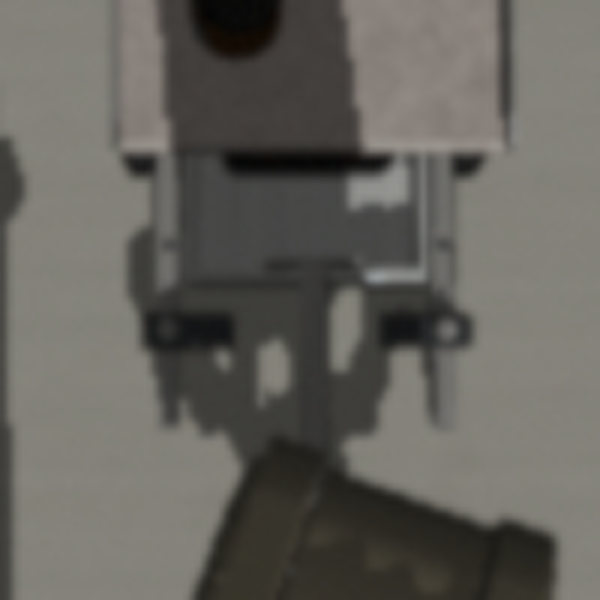

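Call:
jog_arm --increments '[[0.0, [-0.001, 0, 0], [0, 0, 0]], [0.0, [-0.0025, 0, 0], [0, 0, 0]], [0.0, [-0.004, 0, 0], [0, 0, 0]], [0.0, [-0.0055, 0, 0], [0, 0, 0]], [0.0, [-0.0065, 0, 0], [0, 0, 0]], [0.0, [-0.007, 0, 0], [0, 0, 0]]]'

```text
time_s: 13.65
ee_pos: [0.4858, -0.1364, 0.0008]
tool_rot: [0.707, -0.001, 0.001, -0.707]
wrist_force: [3.5, -0.6, -3.5]
gripper_width: 0.021
```

Call:
jog_arm --increments '[[0.0, [-0.0005, 0, 0], [0, 0, 0]], [0.0, [-0.001, 0, 0], [0, 0, 0]], [0.0, [-0.0015, 0, 0], [0, 0, 0]]]'

```text
time_s: 13.95
ee_pos: [0.4843, -0.1364, 0.0007]
tool_rot: [0.707, -0.001, 0.0, -0.707]
wrist_force: [4.0, 0.2, -3.5]
gripper_width: 0.0214
```

Call:
jog_arm --increments '[[0.0, [-0.0005, 0, 0], [0, 0, 0]], [0.0, [-0.001, 0, 0], [0, 0, 0]]]'

```text
time_s: 14.15
ee_pos: [0.4833, -0.1364, 0.0007]
tool_rot: [0.707, -0.001, 0.0, -0.707]
wrist_force: [3.3, -0.8, -3.8]
gripper_width: 0.0209
```

Call:
jog_arm --increments '[[0.0, [-0.0005, 0, 0], [0, 0, 0]], [0.0, [-0.001, 0, 0], [0, 0, 0]]]'

```text
time_s: 14.35
ee_pos: [0.4823, -0.1364, 0.0007]
tool_rot: [0.707, -0.001, 0.0, -0.707]
wrist_force: [3.5, 0.6, -3.1]
gripper_width: 0.0213
```

Call:
jog_arm --increments '[[0.0, [-0.0005, 0, 0], [0, 0, 0]], [0.0, [-0.001, 0, 0], [0, 0, 0]]]'

```text
time_s: 14.55
ee_pos: [0.4813, -0.1364, 0.0007]
tool_rot: [0.707, -0.001, 0.0, -0.707]
wrist_force: [3.5, -0.1, -2.8]
gripper_width: 0.021
```

Call:
jog_arm --increments '[[0.0, [-0.0005, 0, 0], [0, 0, 0]], [0.0, [-0.001, 0, 0], [0, 0, 0]]]'

```text
time_s: 14.75
ee_pos: [0.4803, -0.1364, 0.0007]
tool_rot: [0.707, -0.001, 0.0, -0.707]
wrist_force: [4.0, 0.2, -3.6]
gripper_width: 0.0212
```

Call:
jog_arm --increments '[[0.0, [-0.0005, 0, 0], [0, 0, 0]], [0.0, [-0.001, 0, 0], [0, 0, 0]]]'

```text
time_s: 14.95
ee_pos: [0.4793, -0.1364, 0.0007]
tool_rot: [0.707, -0.001, 0.0, -0.707]
wrist_force: [3.7, -0.1, -3.5]
gripper_width: 0.0211
```

Call:
jog_arm --increments '[[0.0, [-0.0005, 0, 0], [0, 0, 0]], [0.0, [-0.001, 0, 0], [0, 0, 0]]]'

```text
time_s: 15.15
ee_pos: [0.4783, -0.1364, 0.0007]
tool_rot: [0.707, -0.001, 0.0, -0.707]
wrist_force: [4.2, -0.3, -3.0]
gripper_width: 0.0213
```

Call:
jog_arm --increments '[[0.0, [-0.0005, 0, 0], [0, 0, 0]], [0.0, [-0.001, 0, 0], [0, 0, 0]]]'

```text
time_s: 15.35
ee_pos: [0.4773, -0.1364, 0.0007]
tool_rot: [0.707, -0.001, 0.001, -0.707]
wrist_force: [2.7, -0.1, -4.4]
gripper_width: 0.0213
```

```bash
python3 - <<'E'
from h import *
snap('side','s12');snap('top','t12')
s=state(); print(s['time_s'],s['ee_pos'],s['tool_rot'],s['wrist_force'],s['wrist_torque'])
crop('s12',260,230,360,290,8,'s12a'); crop('t12',270,190,370,270,8,'t12a')
E
```

```text
15.45 [ 0.47721218 -0.13638358  0.00072341] [ 7.07113395e-01 -5.89239388e-04  4.64725135e-04 -7.07099769e-01] [ 3.78412086 -0.18126721 -3.27382668] [-0.00411914 -0.63600729 -0.01021989]
```

View pics/s12a.png

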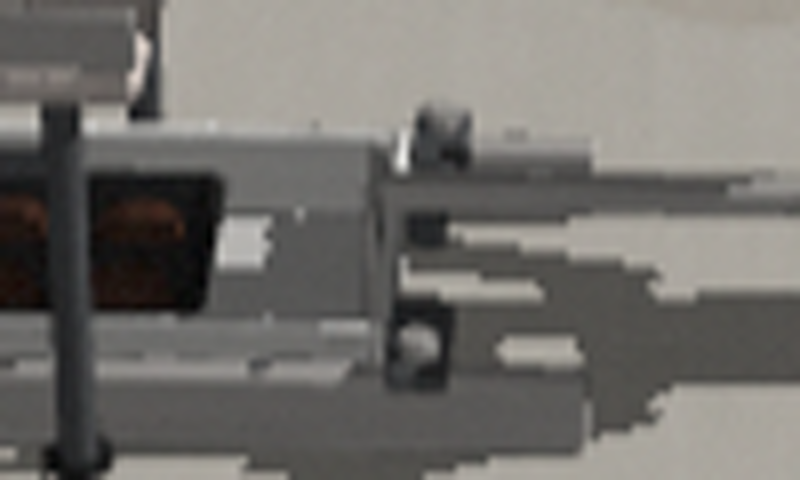

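View pics/t12a.png

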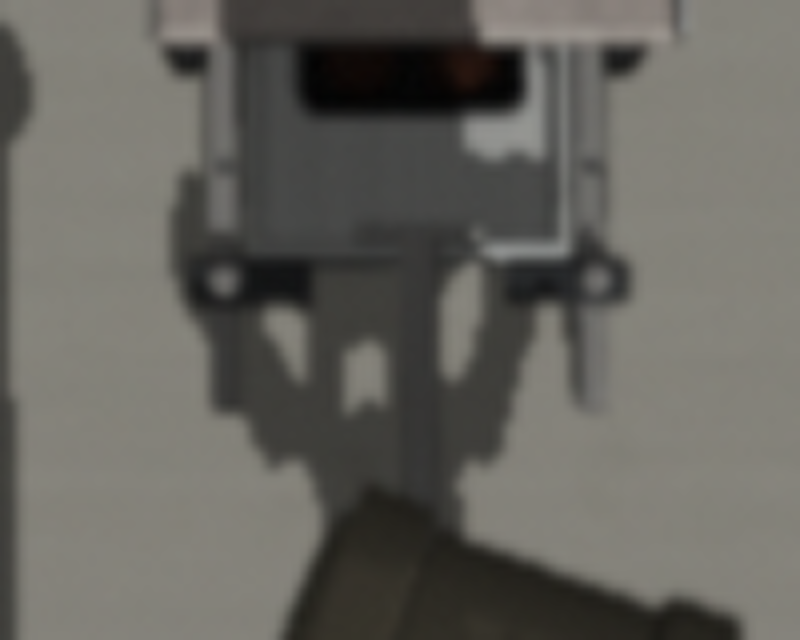

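Call:
jog_arm --increments '[[0.0, [-0.0005, 0, 0], [0, 0, 0]], [0.0, [-0.001, 0, 0], [0, 0, 0]]]'

```text
time_s: 15.65
ee_pos: [0.4768, -0.1364, 0.0008]
tool_rot: [0.707, -0.0, 0.001, -0.707]
wrist_force: [7.3, -0.8, -4.2]
gripper_width: 0.0209
```

Call:
jog_arm --increments '[[0.0, [-0.0005, 0, 0], [0, 0, 0]]]'

```text
time_s: 15.75
ee_pos: [0.4769, -0.1363, 0.001]
tool_rot: [0.707, 0.0, 0.001, -0.707]
wrist_force: [9.6, -0.0, -6.8]
gripper_width: 0.0212
```

Call:
jog_arm --increments '[[0.0, [-0.0005, 0, 0], [0, 0, 0]]]'

```text
time_s: 15.85
ee_pos: [0.4769, -0.1363, 0.0011]
tool_rot: [0.707, 0.001, 0.001, -0.707]
wrist_force: [11.7, 0.2, -7.7]
gripper_width: 0.0214
```

Call:
jog_arm --increments '[[0.0, [-0.0005, 0, 0], [0, 0, 0]]]'

```text
time_s: 15.95
ee_pos: [0.477, -0.1363, 0.0012]
tool_rot: [0.707, 0.001, 0.002, -0.707]
wrist_force: [13.5, -1.0, -8.9]
gripper_width: 0.021
```

Call:
jog_arm --increments '[[0.0, [0, 0, 0], [0, 0, 0]], [0.0, [0, 0, 0], [0, 0, 0]], [0.0, [0, 0, 0], [0, 0, 0]]]'

```text
time_s: 16.25
ee_pos: [0.477, -0.1362, 0.0012]
tool_rot: [0.707, 0.001, 0.002, -0.707]
wrist_force: [12.6, 0.6, -9.1]
gripper_width: 0.0215
```

```bash
python3 - <<'E'
from h import *
snap('side','s13');snap('top','t13')
s=state(); print(s['time_s'],s['ee_pos'],s['tool_rot'],s['wrist_force'],s['wrist_torque'])
crop('s13',260,230,360,290,8,'s13a'); crop('t13',270,190,370,270,8,'t13a')
E
```

```text
16.35 [ 0.4769192  -0.13624333  0.00114293] [ 0.70731768  0.00090439  0.00153226 -0.70689358] [12.38322658 -0.58067929 -8.1323601 ] [-0.03941256 -1.82575514 -0.18474913]
```

View pics/s13a.png

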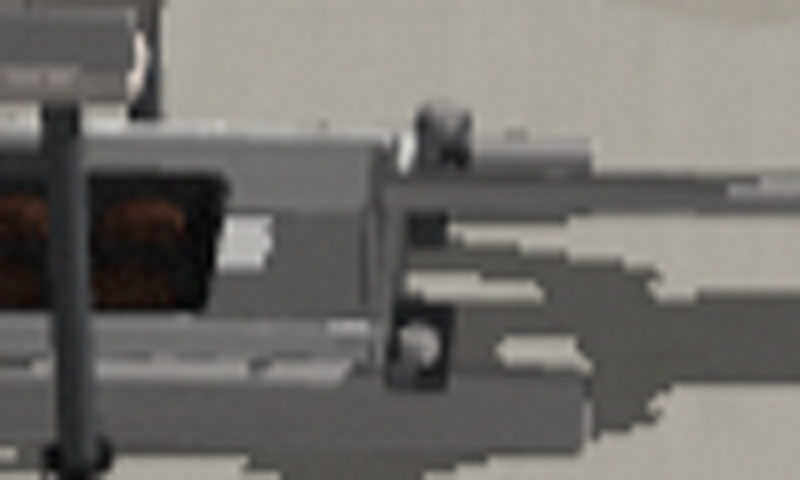

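View pics/t13a.png

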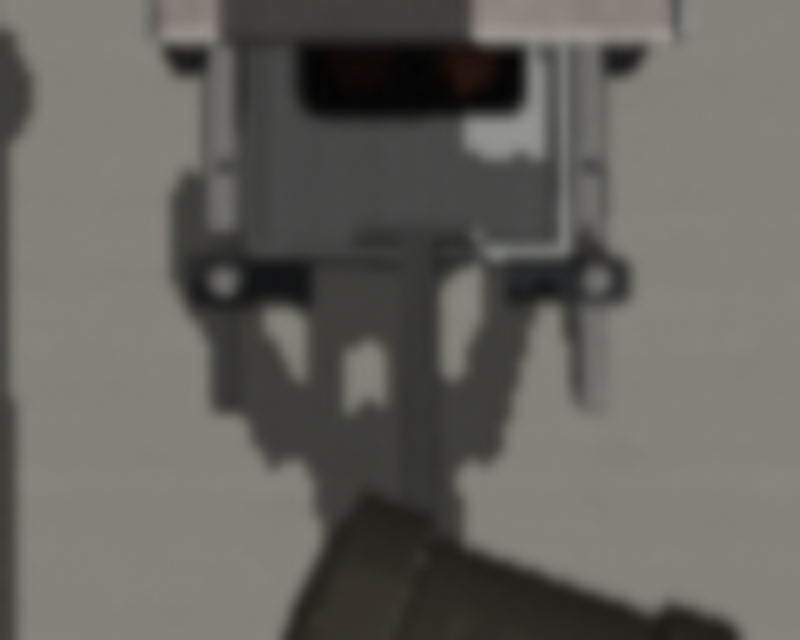

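```bash
python3 - <<'E'
from h import *
for f in('t0','t12','t13'):
    im=cv2.cvtColor(cv2.imread(f'pics/{f}.png'),cv2.COLOR_BGR2GRAY).astype(int)
    print(f); 
    print('L',[(u,im[214:230,u].tolist()) for u in(302,304,306)])
    print('R',[(u,im[214:230,u].tolist()) for u in(335,337,339)])
    
crop('s13',295,232,330,285,14,'s13b')
im=cv2.imread('pics/t13.png')[205:240,295:350]; im=np.clip(im.astype(float)*1.8,0,255).astype('uint8'); cv2.imwrite('pics/t13b.png',cv2.resize(im,None,fx=14,fy=14,interpolation=cv2.INTER_CUBIC))
from scipy.spatial.transform import Rotation as R
print(R.from_quat(state()['tool_rot']).as_matrix().round(4))
E
```

```text
t0
L [(302, [58, 58, 59, 59, 59, 59, 58, 52, 40, 38, 39, 39, 42, 59, 91, 117]), (304, [58, 58, 58, 59, 59, 58, 57, 50, 40, 37, 38, 39, 42, 59, 92, 117]), (306, [59, 59, 59, 60, 60, 60, 58, 51, 41, 38, 39, 39, 42, 59, 92, 117])]
R [(335, [58, 58, 59, 59, 59, 59, 57, 49, 38, 38, 39, 39, 45, 69, 103, 121]), (337, [58, 59, 58, 59, 60, 58, 54, 44, 37, 37, 38, 39, 45, 69, 103, 120]), (339, [58, 58, 59, 59, 59, 58, 57, 50, 39, 37, 39, 39, 44, 65, 95, 112])]
t12
L [(302, [64, 64, 66, 66, 65, 65, 65, 60, 38, 23, 21, 20, 23, 32, 53, 73]), (304, [71, 72, 72, 72, 71, 67, 65, 60, 37, 23, 20, 20, 25, 47, 88, 119]), (306, [72, 72, 72, 73, 72, 68, 66, 61, 37, 22, 20, 20, 22, 41, 79, 116])]
R [(335, [73, 73, 73, 73, 74, 82, 115, 134, 82, 44, 41, 38, 31, 36, 51, 61]), (337, [71, 72, 72, 71, 71, 80, 113, 132, 81, 43, 36, 28, 30, 54, 89, 109]), (339, [74, 76, 81, 83, 83, 90, 119, 131, 80, 43, 39, 33, 34, 59, 97, 117])]
t13
L [(302, [65, 65, 65, 65, 65, 66, 67, 63, 42, 24, 20, 21, 24, 37, 59, 74]), (304, [73, 72, 71, 72, 72, 70, 70, 65, 42, 24, 20, 20, 25, 48, 87, 120]), (306, [71, 72, 72, 72, 71, 70, 68, 62, 41, 23, 21, 20, 23, 40, 79, 115])]
R [(335, [73, 73, 73, 74, 73, 73, 91, 107, 72, 44, 41, 38, 32, 36, 52, 62]), (337, [71, 71, 71, 71, 70, 72, 91, 108, 72, 44, 37, 28, 29, 55, 90, 109]), (339, [76, 81, 83, 83, 82, 85, 102, 110, 70, 43, 39, 33, 34, 60, 97, 117])]
[[ 1.0e+00  3.4e-03  9.0e-04]
 [-9.0e-04 -6.0e-04  1.0e+00]
 [ 3.4e-03 -1.0e+00 -6.0e-04]]
```

View pics/t13b.png

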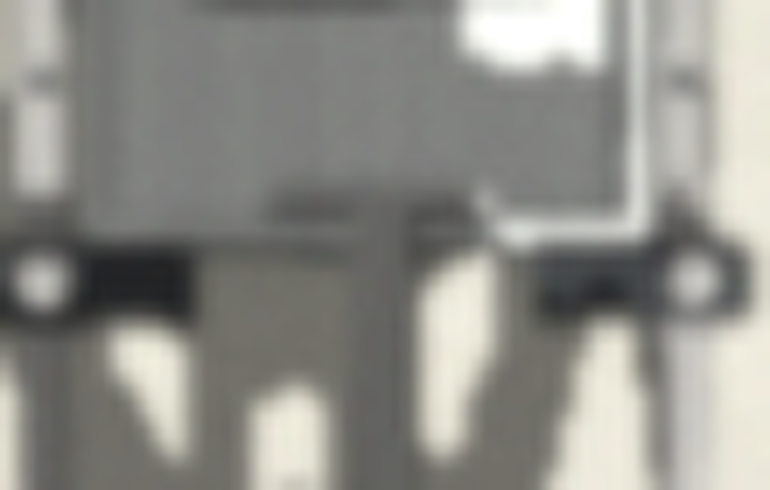

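View pics/s13b.png

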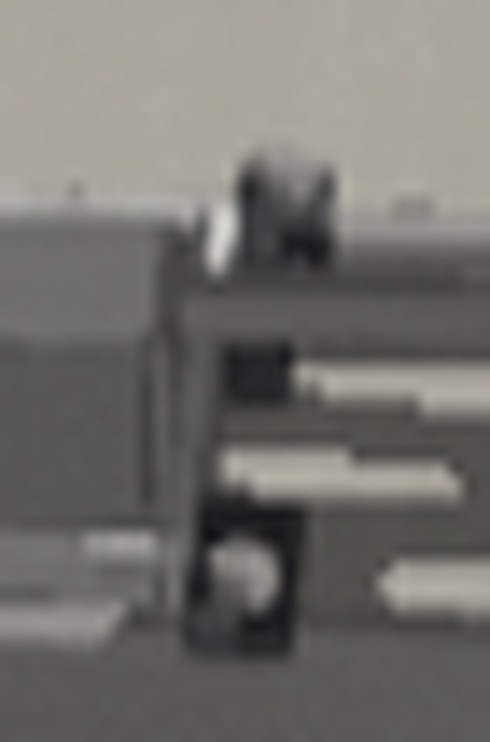

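Call:
jog_arm --increments '[[0.0, [0, 0, -0.0005], [0, 0, 0]], [0.0, [0, 0, -0.001], [0, 0, 0]]]'

```text
time_s: 16.55
ee_pos: [0.4767, -0.1363, 0.0002]
tool_rot: [0.707, 0.001, 0.001, -0.707]
wrist_force: [9.6, -0.0, -4.3]
gripper_width: 0.0215
```

Call:
jog_arm --increments '[[0.0, [-0.0005, 0, -0.0003], [0, 0, 0]], [0.0, [-0.0005, 0, -0.0003], [0, 0, 0]]]'

```text
time_s: 16.75
ee_pos: [0.4767, -0.1363, 0.0002]
tool_rot: [0.707, 0.001, 0.002, -0.707]
wrist_force: [11.3, -0.3, -4.9]
gripper_width: 0.0211
```

Call:
jog_arm --increments '[[0.0, [-0.0004, 0, -0.0003], [0, 0, 0]], [0.0, [-0.0004, 0, -0.0003], [0, 0, 0]], [0.0, [-0.0004, 0, -0.0003], [0, 0, 0]], [0.0, [-0.0004, 0, -0.0003], [0, 0, 0]]]'

```text
time_s: 17.15
ee_pos: [0.4768, -0.1363, 0.0001]
tool_rot: [0.707, 0.001, 0.002, -0.707]
wrist_force: [11.2, 0.7, -5.7]
gripper_width: 0.0211
```

```bash
python3 - <<'E'
from h import *
snap('side','s14');
s=state(); print(s['time_s'],s['ee_pos'],s['tool_rot'],s['wrist_force'],s['wrist_torque'])
E
```

```text
17.2 [ 4.76769037e-01 -1.36337755e-01  7.73064585e-05] [ 0.7073608   0.00144409  0.00207588 -0.70684815] [11.67526426 -0.57569208 -4.90958827] [ 0.0133839  -2.19373921 -0.2171736 ]
```

Call:
jog_arm --increments '[[0.0, [-0.0005, 0, -0.0003], [0, 0, 0]], [0.0, [-0.0008, 0, -0.0005], [0, 0, 0]], [0.0, [-0.0008, 0, -0.0005], [0, 0, 0]], [0.0, [-0.0008, 0, -0.0005], [0, 0, 0]], [0.0, [-0.0008, 0, -0.0005], [0, 0, 0]]]'

```text
time_s: 17.7
ee_pos: [0.4768, -0.1363, -0.0001]
tool_rot: [0.707, 0.002, 0.003, -0.707]
wrist_force: [14.3, 0.5, -5.5]
gripper_width: 0.0212
```

Call:
jog_arm --increments '[[0.0, [0.001, 0, 0.0005], [0, 0, 0]], [0.0, [0.002, 0, 0.0005], [0, 0, 0]], [0.0, [0.003, 0, 0.001], [0, 0, 0]], [0.0, [0.005, 0, 0.002], [0, 0, 0]], [0.0, [0.008, 0, 0.002], [0, 0, 0]], [0.0, [0.012, 0, 0.002], [0, 0, 0]], [0.0, [0.012, 0, 0.002], [0, 0, 0]]]'

```text
time_s: 18.4
ee_pos: [0.4852, -0.1363, 0.0004]
tool_rot: [0.707, -0.001, 0.0, -0.707]
wrist_force: [0.1, 0.2, -2.2]
gripper_width: 0.0214
```

```bash
python3 - <<'E'
from h import *
snap('side','s15');snap('top','t15')
s=state(); print(s['time_s'],s['ee_pos'],s['tool_rot'],s['wrist_force'],s['wrist_torque'])
crop('s15',260,230,360,290,8,'s15a'); crop('t15',270,190,370,270,8,'t15a')
E
```

```text
18.5 [ 4.84851380e-01 -1.36382898e-01  3.83562459e-04] [ 7.07133367e-01 -7.87602871e-04  1.85692426e-04 -7.07079731e-01] [ 0.11694816  0.04961451 -2.44680053] [-0.00105415  0.05069916 -0.00661916]
```

View pics/s15a.png

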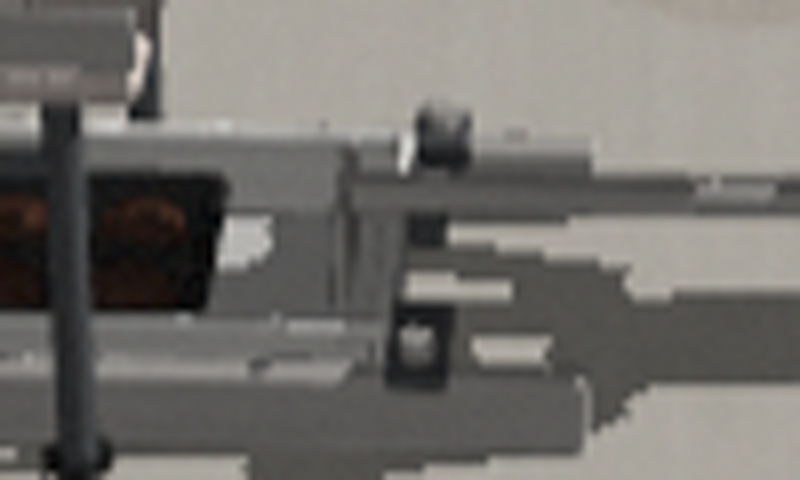

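View pics/t15a.png

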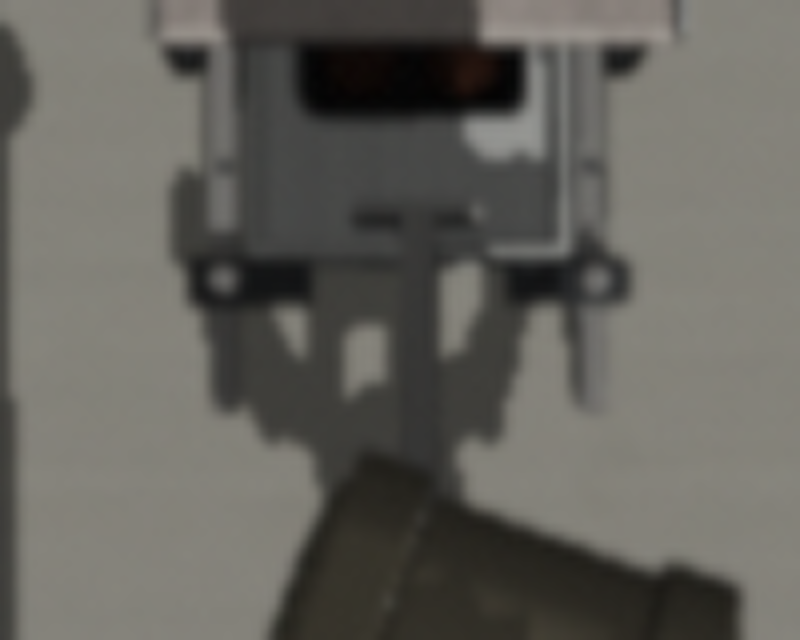

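Call:
jog_arm --increments '[[0.0, [0, 0, 0.005], [0, 0, 0]], [0.0, [0, 0, 0.013], [0, 0, 0]], [0.0, [0, 0, 0.023], [0, 0, 0]], [0.0, [0, 0, 0.035], [0, 0, 0]], [0.0, [0, 0, 0.047], [0, 0, 0]], [0.0, [0, 0, 0.056], [0, 0, 0]], [0.0, [0, 0, 0.06], [0, 0, 0]], [0.0, [0, 0, 0.06], [0, 0, 0]]]'

```text
time_s: 19.3
ee_pos: [0.4856, -0.1364, 0.0614]
tool_rot: [0.707, -0.0, 0.001, -0.707]
wrist_force: [-0.1, 0.2, -2.6]
gripper_width: 0.0212
```

Call:
jog_arm --increments '[[0.0, [0, 0.01, 0], [0, 0, 0]], [0.0, [0, 0.035, 0], [0, 0, 0]], [0.0, [0, 0.065, 0], [0, 0, 0]], [0.0, [0, 0.095, 0], [0, 0, 0]], [0.0, [0, 0.125, 0], [0, 0, 0]], [0.0, [0, 0.15, 0], [0, 0, 0]], [0.0, [0, 0.17, 0], [0, 0, 0]], [0.0, [0, 0.175, 0], [0, 0, 0]]]'

```text
time_s: 20.1
ee_pos: [0.4842, 0.0422, 0.0599]
tool_rot: [-0.707, -0.001, 0.002, 0.707]
wrist_force: [-0.5, 0.8, -3.3]
gripper_width: 0.0212
```

Call:
jog_arm --increments '[[0.0, [0, 0, -0.01], [0, 0, 0]], [0.0, [0, 0, -0.025], [0, 0, 0]], [0.0, [0, 0, -0.04], [0, 0, 0]], [0.0, [0, 0, -0.052], [0, 0, 0]], [0.0, [0, 0, -0.06], [0, 0, 0]], [0.0, [0, 0, -0.065], [0, 0, 0]], [0.0, [0, 0, -0.065], [0, 0, 0]]]'

```text
time_s: 20.8
ee_pos: [0.4847, 0.0382, -0.005]
tool_rot: [0.707, -0.001, 0.0, -0.707]
wrist_force: [-0.1, -0.3, -1.1]
gripper_width: 0.021
```

```bash
python3 - <<'E'
from h import *
snap('side','s16')
s=state(); print(s['time_s'],s['ee_pos'],s['tool_rot'],s['wrist_force'],s['wrist_torque'])
crop('s16',240,200,480,380,3.3,'s16a')
E
```

```text
20.85 [ 0.48517697  0.03836771 -0.00441277] [ 7.07186011e-01 -7.11518258e-04  5.37119679e-04 -7.07026981e-01] [ 0.17639685 -0.50947511 -2.20229618] [ 0.05309181  0.02349367 -0.03399407]
```

View pics/s16a.png

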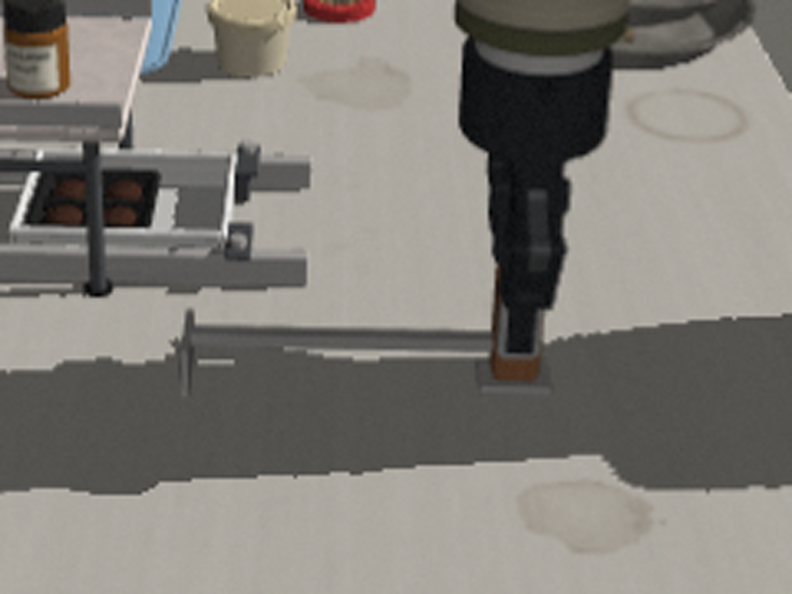

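Rake about 7 mm above the worktop; lowering by feel.

Call:
jog_arm --increments '[[0.0, [0, 0, -0.002], [0, 0, 0]], [0.0, [0, 0, -0.004], [0, 0, 0]], [0.0, [0, 0, -0.005], [0, 0, 0]]]'

```text
time_s: 21.15
ee_pos: [0.4853, 0.0387, -0.0093]
tool_rot: [-0.707, 0.0, -0.001, 0.707]
wrist_force: [-0.1, 0.2, -2.8]
gripper_width: 0.0211
```

Call:
jog_arm --increments '[[0.0, [0, 0, -0.001], [0, 0, 0]], [0.0, [0, 0, -0.0015], [0, 0, 0]]]'

```text
time_s: 21.35
ee_pos: [0.4851, 0.0387, -0.0109]
tool_rot: [0.707, -0.0, 0.0, -0.707]
wrist_force: [-0.1, -0.5, -1.7]
gripper_width: 0.0208
```

Call:
jog_arm --increments '[[0.0, [0, 0, -0.0005], [0, 0, 0]], [0.0, [0, 0, -0.001], [0, 0, 0]]]'

```text
time_s: 21.55
ee_pos: [0.4852, 0.0386, -0.0119]
tool_rot: [0.707, -0.001, 0.001, -0.707]
wrist_force: [-0.6, 0.2, -1.6]
gripper_width: 0.0213
```

Call:
jog_arm --increments '[[0.0, [0, 0, -0.0005], [0, 0, 0]], [0.0, [0, 0, -0.0005], [0, 0, 0]]]'

```text
time_s: 21.75
ee_pos: [0.4852, 0.0387, -0.0119]
tool_rot: [-0.707, 0.0, -0.0, 0.707]
wrist_force: [-3.7, 0.3, 5.7]
gripper_width: 0.0213
```

Call:
jog_arm --increments '[[0.0, [0, 0, -0.0005], [0, 0, 0]], [0.0, [0, 0, -0.0005], [0, 0, 0]]]'

```text
time_s: 21.95
ee_pos: [0.4852, 0.0387, -0.012]
tool_rot: [-0.707, 0.0, -0.001, 0.707]
wrist_force: [-6.3, 0.2, 12.0]
gripper_width: 0.0213
```

Call:
jog_arm --increments '[[0.0, [0, 0, 0.0008], [0, 0, 0]], [0.04, [0, 0, 0.0008], [0, 0, 0]], [0.07, [0, 0, 0.0008], [0, 0, 0]], [0.0854, [0, 0, 0.0008], [0, 0, 0]], [0.0854, [0, 0, 0.0008], [0, 0, 0]], [0.0854, [0, 0, 0.0008], [0, 0, 0]], [0.0854, [0, 0, 0.0008], [0, 0, 0]]]' --grip_force 20

```text
time_s: 22.65
ee_pos: [0.4852, 0.0386, -0.0121]
tool_rot: [0.707, -0.001, 0.0, -0.707]
wrist_force: [-0.6, -0.5, -0.9]
gripper_width: 0.0852
```

```bash
python3 - <<'E'
from h import *
snap('side','s17')
s=state(); print(s['time_s'],s['ee_pos'],s['wrist_force'],s['gripper_width'])
crop('s17',240,200,480,380,3.3,'s17a')
E
```

```text
22.7 [ 0.48514508  0.03858745 -0.01209053] [-0.10199275 -0.79919532  1.28357067] 0.08556372533609814
```

View pics/s17a.png

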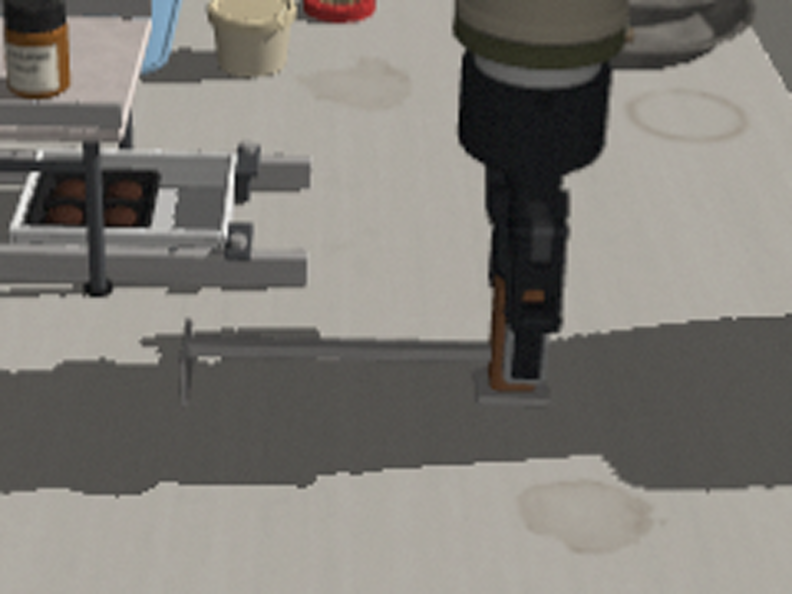

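Call:
jog_arm --increments '[[0.0854, [0, 0, 0.01], [0, 0, 0]], [0.0854, [0, 0, 0.03], [0, 0, 0]], [0.0854, [0, 0, 0.055], [0, 0, 0]], [0.0854, [0, 0, 0.085], [0, 0, 0]], [0.0854, [0, 0, 0.115], [0, 0, 0]], [0.0854, [0, 0, 0.14], [0, 0, 0]], [0.0854, [0, 0, 0.16], [0, 0, 0]], [0.0854, [0, 0, 0.17], [0, 0, 0]]]'

```text
time_s: 23.5
ee_pos: [0.4861, 0.0387, 0.1606]
tool_rot: [-0.707, -0.001, -0.002, 0.707]
wrist_force: [-0.4, 0.2, 0.7]
gripper_width: 0.0851
```

Call:
jog_arm --increments '[[0.0854, [0, 0.02, 0], [0, 0, 0]], [0.0854, [0, 0.06, 0], [0, 0, 0]], [0.0854, [0, 0.1, 0], [0, 0, 0]], [0.0854, [0, 0.14, 0], [0, 0, 0]], [0.0854, [0, 0.17, 0], [0, 0, 0]], [0.0854, [0, 0.19, 0], [0, 0, 0]], [0.0854, [0, 0.2, 0], [0, 0, 0]], [0.0854, [0, 0.2, 0], [0, 0, 0]]]'

```text
time_s: 24.3
ee_pos: [0.4846, 0.2396, 0.1575]
tool_rot: [0.707, -0.0, -0.001, -0.707]
wrist_force: [-0.2, -0.8, 0.4]
gripper_width: 0.0856
```

```bash
python3 - <<'E'
from h import *
snap('side','s18');snap('top','t18')
s=state(); print(s['time_s'],s['ee_pos'],s['wrist_force'],s['gripper_width'])
crop('t18',190,90,370,310,3,'t18a')
crop('s18',180,190,440,340,3,'s18a')
E
```

```text
24.4 [0.48534306 0.23715284 0.15777105] [-0.57870367  0.59125166  0.65346235] 0.08543032505278657
```

View pics/s18a.png

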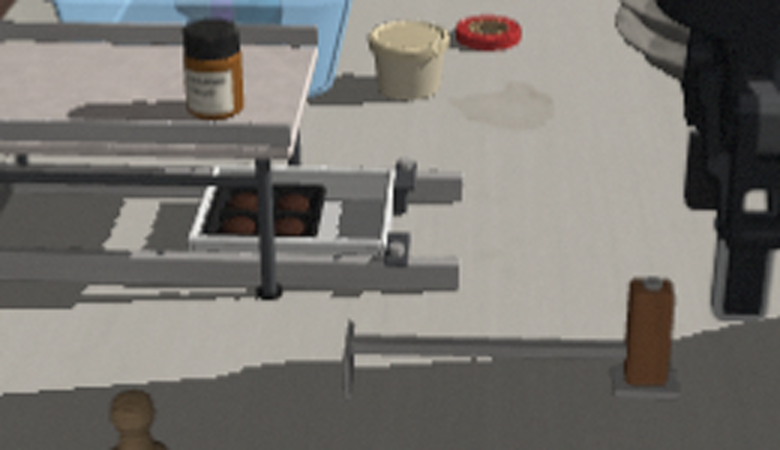

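View pics/t18a.png

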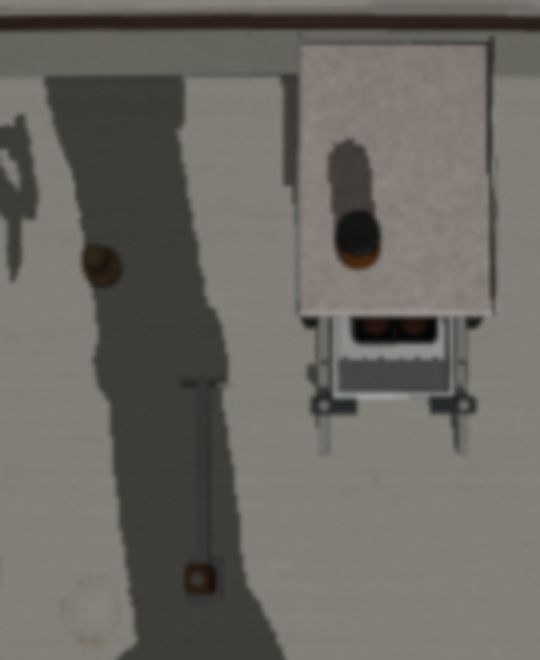

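```bash
python3 -c "
from plant import hand_in; print(hand_in())"
```

```text
the job is handed in; nothing more can be done
None
```

The tray is drawn out onto both stops, the rake stands upright on the worktop left of the rails, and the job is handed in at about 24 s of the 67 s limit.

- **Pull:** the blade was lowered behind the front rim and the tray came out with about 3 to 4 N of drag. Contact with the stops came at TCP x ≈ 0.477 m.
- **Press:** I held two presses on the stops, reading about 12.5 N for 0.3 s, then 11 to 14 N for nearly a second. The highest wrist reading I saw was 14.3 N. Some of that is tray friction, so I take the load on the stops to be about 10 N or slightly more.
- **Last pictures:**
  - The tray front is flush with both lugs, within a pixel.
  - The rake stands on its foot and blade.
  - The jar, stamp and tub look to be where they were.
  - The gripper is clear of everything.

**Checks that disagreed or are missing:**
- **Tool height:** the reported TCP height was about 37 mm lower than the fingertips seen in both pictures and the shadow. I set heights by the pictures and by contact instead, and the grasp and the set-down bore that out.
- **Load balance:** during the press the wrist torque was slightly off centre, which suggests a little more load on the left stop.
- **Upward pull:** in the first press the rake pulled up on the tray's front by about 6 N. I lowered it 1 mm, which cut that to about 2 N, and pressed again (about 3 N up).
- **Feeler pin:** I could not read it directly. That the tray bears on both stops rests on the force rise and the pictures.

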